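Load a battery pack into the welding nest and start the weld

TASK

Build the battery pack in the aluminium welding nest: first the case, sockets up, down on the nest floor; then every cell waiting in the rack, upright and fully home in any free socket of the case (lower the cells in, do not drop them in from above); then the spacer frame flat on the case around the cells; then the cover flat on the frame, terminal block up, each part square in the nest. When the stack is complete, press the start button fully down and let it go, leaving the stack in place and the screwdriver, tape roll and blue bin undisturbed.

Things in the scene. Friction and masses are not known exactly. Their poses are not given: they have to be found in the camera images.
- nest_floor (a point): Centre of the fixed aluminium nest's pocket floor, 8 mm above the bench (x long way, y short way, z up). Base plate 190 x 112 x 8 mm; U-shaped wall at each short end, 10 mm thick, 76 mm above the floor plus flared lips to 91 mm. Pocket 144 x 66 mm; the walls return 12 mm along each long side (60 to 72 mm from centre), the 120 mm between is open for fingers.
- case: Black plastic battery case, a block 136 (x) x 60 (y) x 34 (z) mm with three open square sockets 38 x 38 mm, 28 mm deep (socket floor 6 mm above the underside), in a row along x at -41, 0 and +41 mm. Starts on the bench, sockets up. Origin: centre of the underside. Looks the same turned half round. 0.2 kg.
- spacer: Grey plastic spacer frame, an open rectangle without floor or top, 136 (x) x 60 (y) x 34 (z) mm outside, walls 4 mm thick (128 x 52 mm inside). Starts flat on the bench. Origin: centre of the lower rim plane. In the nest it rests on the case with its origin 34 mm above the pocket floor. 0.08 kg.
- cover: Black plastic cover plate 136 (x) x 60 (y) x 8 (z) mm with a raised terminal block 60 (x) x 32 (y) x 25 mm on its middle (total height 33 mm), a good grip across y. Starts flat on the bench, block up. Origin: centre of the underside. In the nest it rests on the spacer with its origin 68 mm above the pocket floor. 0.1 kg.
- rack: White plastic cell rack fixed on the bench, a block 190 (x) x 70 (y) x 34 (z) mm with three square holes 38 x 38 mm, 28 mm deep (hole floor 6 mm above the bench) at x = -60, 0, +60 mm. Origin: centre of the underside.
- start (a joint): Start push button on the grey button box beyond the nest: 0 = up, grows as it is pressed, 0.007 m = fully down (about 5 N); springs back.
- start_top (a point): Centre of the top face of the start button's round cap (36 mm across) when up; press straight down here. The button box is 75 x 110 x 35 mm, fixed.
- screwdriver: Screwdriver lying on the bench beyond the work; bystander, leave alone. Origin about the middle of its length.
- tape: Clear roll of tape, ring 100 mm across and 24 mm high; bystander, leave alone. Origin: centre of the underside.
- bin: Blue open plastic bin 120 x 180 x 70 mm; bystander, leave alone. Origin: centre of the underside.
- cell0: Grey cylindrical battery cell 32 mm across, 60 mm tall, lower rim bevelled 4 mm, white rim and steel pole on top, standing in one hole of the rack (may be absent). Origin: centre of its lower end, z along the cylinder. 0.14 kg. Standing in the rack or the case it rises 32 mm above the block.
- cell1: Grey cylindrical battery cell 32 mm across, 60 mm tall, lower rim bevelled 4 mm, white rim and steel pole on top, standing in one hole of the rack (may be absent). Origin: centre of its lower end, z along the cylinder. 0.14 kg. Standing in the rack or the case it rises 32 mm above the block.
- cell2: Grey cylindrical battery cell 32 mm across, 60 mm tall, lower rim bevelled 4 mm, white rim and steel pole on top, standing in one hole of the rack (may be absent). Origin: centre of its lower end, z along the cylinder. 0.14 kg. Standing in the rack or the case it rises 32 mm above the block.
Things that resemble listed ones, but are neither listed nor needed, are in the scene too. Leave any red look-alike of the cell1 alone.

How it is judged:
By the outcome, as a careful person would: the job done as asked, in the order asked, and still so for the second after the job is handed in, with the robot touching nothing.
Of cell0, cell1, cell2 only 2 to 3 are there at a start; the rules pass over those that are not, and their reading is None.
At some moment in a run one of case, spacer, cover may be knocked a few centimetres aside while the robot is not near it.
It also fails if it takes over 210 s, if anything falls off the work surface, if the arm or the gripper's body presses on something with over 40 N, if the wrist force passes 120 N, or if a joint passes its speed limit or range.

ROBOT

A 6-joint arm with a two-finger parallel gripper is mounted at the origin on the work surface. World frame = base frame: x ahead of the robot, y to its left, z up, the work surface at z = 0. Lengths are in m, angles in rad, forces in N, time in s.
With the tool pointing down it reaches from about 0.375 to 0.9 m from the base axis. Payload 3.1 kg.
Tool frame: the origin (TCP) lies midway between the tips of the shut fingers; the grasp point (between the pads) lies 19 mm behind it; z points along the fingers, y is the line along which they close (so a half turn about z gives the same grasp; the last joint's range is limited). The gripper opens to 87 mm and grips with 3 to 60 N. Pads are 19 mm wide; open, the fingers measure 117 mm over their backs; the gripper's body (75 mm by 190 mm) begins 51 mm behind the grasp point.
Start: joints at [-1.327, 0.527, 1.433, -0, 1.181, -0.178], TCP at [0.256, -0.57, 0.223] pointing down, gripper open.
Joint ranges: [-3.08, 3.08], [-0.75, 2.2], [0.22, 2.44], [-1.43, 4.57], [0, 2.65], [-2.85, 2.85]. Speed limits (rad/s): [2.79, 2.79, 3.14, 3.14, 3.14, 3.14].

INTERFACE

Orientations are given as a unit quaternion [x, y, z, w].
In Python, from cell import robot gives the robot as it stands.
- The arm moves only by the tool jog_arm, never from a script. Its argument "increments" is text: rows parted by semicolons, each of 5 numbers parted by spaces: the closure, from -1 (fully open) to 1 (shut), then the shift along the tool's x, y, z as a fraction of full scale, then the turn about the tool's z as a fraction of full scale. A call has 1 to 8 rows; each row shifts and turns the commanded pose from where the row before left it, along the tool's axes as they then stand; what a row does not reach is not made up. Full scale, the value 1, is 50 mm for a shift and 6 degrees for a turn. A row lasts 1/8 s, in which the tool goes at most 62.5 mm and 10.7 degrees, less where a joint would pass 70% of its speed; a pose out of reach is approached as far as the arm can. A call with a number of a shift or a turn outside -1 to 1 is refused whole. A call with a gripper value outside its range is refused whole. The fingers move at their own pace and stop on an object; "newtons" is the grip in N (left out, the last holds). Time passes only in rows, so rows that do not move let the fingers close. It gives the time, the measured TCP pose, the force, the opening and the grip force at its end, in the units of the state.
- robot.state(): the state, without advancing time (a new reading comes with each control period).
- robot.read_camera(name): name is "scene" or "side" or "wrist"; returns (picture, depth): 384x512x3 uint8, red, green, blue; 384x512 float32, m along the optical axis (not along the pixel's ray), 0 where there is no reading.
- robot.get_calibration(name): a dict with "fx", "fy", "cx", "cy" (pixels), "dist" ([k1, k2, p1, p2, k3] as OpenCV has them; the pictures are not rectified), "origin" and "orientation" of the camera in the world; the wrist camera has in their place "hand_eye" (4x4, takes a point from camera to tool coordinates, whose origin is the TCP and whose axes are the flange's). Camera axes: x right, y up, looking along -z (the intrinsics and any distortion apply to the point x, -y, -z); pixel columns grow to the right and rows downward; lengths in m; the calibration is good to about 2 mm. A picture is of the moment at which its call begins: read the wrist's pose just before it. get_calibration takes no time and is no camera call.
- robot.hand_in(): hands the job in; it is judged then, once.
Trained networks look in the newest picture that a camera, given by its name, has taken for a name from the list of things; names that differ only in an ending like _2 or _b are one class to them, and where a whole thing is asked for, a point or a joint stands for the part that bears it (a point fixed in the world has none). Each returns a list of dicts, best first, with "confidence" (0 to 1); they miss things now and then, are a little off and sometimes report something else, mostly with a low value. They report only what shows in the picture. A call takes as long as a camera call. They do not tell look-alikes from the thing itself.
- robot.masks_of(camera, target): "mask" (384x512 bool, what is visible of it) and "uv" ([column, row] in pixels, amid what is visible of it).
- robot.place_of(camera, target): "uv" ([column, row] in pixels: a listed point, or the origin of a listed thing).
The state is a dict: "clock": time; "joint_pos": joint angles; "joint_velocities": joint speeds; "joint_efforts": joint torques, N m; "ee_pos": TCP position; "eef_rot": TCP orientation; "wrist_force": force on the tool from outside, world axes, zero at the start; "moment": the same for the moment, N m; "finger_gap": opening from 0.0 (shut) to 1.0 (fully open); "gripper_force": force on a finger pad.
Only numpy, scipy, OpenCV 4.12 (cv2) and the standard library are available. Lean on these libraries where they do the work, as an engineer would, in place of code of your own. Each camera call takes 0.05 s, during which the arm holds its last target. There are 200 camera calls.

## Working session

There is one attempt and no reset: what is moved stays moved. The work goes in short steps, Python scripts to look and compute and a tool call to move; the robot and the scene stay as the last step left them, time stands still between calls to the robot, and variables do not carry over. Pictures are saved under pics/ and viewed, at most 14 in all, crops included, and the job is handed in when it is done.

Besides the shell and the picture viewer there is one more tool, called after "Request:" by a JSON object that holds its "fn" and its "kwargs". jog_arm: Moves the arm, as the interface text tells. Its arguments: {"type":"object","properties":{"increments":{"type":"string"},"newtons":{"type":"number"}},"required":["increments"]}

```bash
ls; mkdir -p pics; cat > h.py <<'E'
import numpy as np, cv2
from scipy.spatial.transform import Rotation as R
from cell import robot
def cam(name, st=None):
    c=robot.get_calibration(name); K=np.array([[c['fx'],0,c['cx']],[0,c['fy'],c['cy']],[0,0,1.]]); d=np.array(c['dist'],float)
    if 'hand_eye' in c:
        st=st or robot.state(); T=np.eye(4); T[:3,:3]=R.from_quat(st['eef_rot']).as_matrix(); T[:3,3]=st['ee_pos']; T=T@np.array(c['hand_eye'])
    else:
        T=np.eye(4); T[:3,:3]=R.from_quat(c['orientation']).as_matrix(); T[:3,3]=c['origin']
    return K,d,T
def cloud(name,depth,C=None):
    K,d,T=C or cam(name); h,w=depth.shape
    u,v=np.meshgrid(np.arange(w),np.arange(h)); 
    p=cv2.undistortPoints(np.stack([u,v],-1).reshape(-1,1,2).astype(float),K,d).reshape(h,w,2)
    P=np.stack([p[...,0]*depth,-p[...,1]*depth,-depth],-1)
    W=P@T[:3,:3].T+T[:3,3]; W[depth<=0]=np.nan; return W
def onplane(name,uv,z,C=None):
    K,d,T=C or cam(name); p=cv2.undistortPoints(np.array(uv,float).reshape(-1,1,2),K,d).reshape(-1,2)
    D=np.c_[p[:,0],-p[:,1],-np.ones(len(p))]@T[:3,:3].T; o=T[:3,3]
    return o+D*((z-o[2])/D[:,2])[:,None]
def save(n,im): cv2.imwrite('pics/'+n+'.png',im[...,::-1])
E
python3 - <<'E'
from h import *
print(robot.state())
for n in ['scene','side','wrist']:
    p,d=robot.read_camera(n); save(n+'0',p); np.save(n+'0.npy',d); C=cam(n); print(n,C[2].round(3).tolist(),C[0][0,0],C[1])
p=cv2.imread('pics/scene0.png');q=cv2.imread('pics/side0.png')
cv2.imwrite('pics/both.png',np.vstack([cv2.resize(p,(800,600))]))
cv2.imwrite('pics/both2.png',np.vstack([cv2.resize(q,(800,600))]))
E
```

```text
pics
{'clock': 0.0, 'joint_pos': array([-1.32648482e+00,  5.28468399e-01,  1.43390950e+00,  1.15971630e-05,
        1.18138218e+00, -1.78522690e-01]), 'joint_velocities': array([-1.46104927e-03,  9.47188646e-05, -3.97613100e-04, -1.74413681e-03,
       -1.32935403e-03,  4.01017971e-04]), 'joint_efforts': array([-6.31538915e-04, -4.40046787e+01, -1.76592153e+01,  6.33846782e-02,
        5.80563443e-02, -1.47754113e-04]), 'ee_pos': array([ 0.25630346, -0.56922556,  0.22156797]), 'eef_rot': array([ 9.77734414e-01,  2.09843375e-01, -3.02824476e-05, -1.08330126e-03]), 'wrist_force': array([ 0.53939513, -0.75059133,  0.04017943]), 'moment': array([ 0.01578991, -0.06035392,  0.01194928]), 'gripper_force': 0.0, 'finger_gap': 0.9976420758032699}
scene [[-0.321, -0.76, 0.565, 1.404], [0.947, -0.269, 0.176, 0.218], [0.018, 0.591, 0.806, 1.234], [0.0, 0.0, 0.0, 1.0]] 451.416551896743 [-0.03895351  0.          0.          0.          0.        ]
side [[0.977, 0.16, -0.143, 0.413], [-0.214, 0.668, -0.713, -0.805], [-0.019, 0.727, 0.686, 0.836], [0.0, 0.0, 0.0, 1.0]] 419.90749654994346 [-0.0759264  0.         0.         0.         0.       ]
wrist [[0.41, 0.883, 0.227, 0.317], [-0.912, 0.398, 0.1, -0.542], [-0.002, -0.248, 0.969, 0.384], [0.0, 0.0, 0.0, 1.0]] 274.81078888778126 [-0.05850662  0.          0.          0.          0.        ]
```

View pics/both.png

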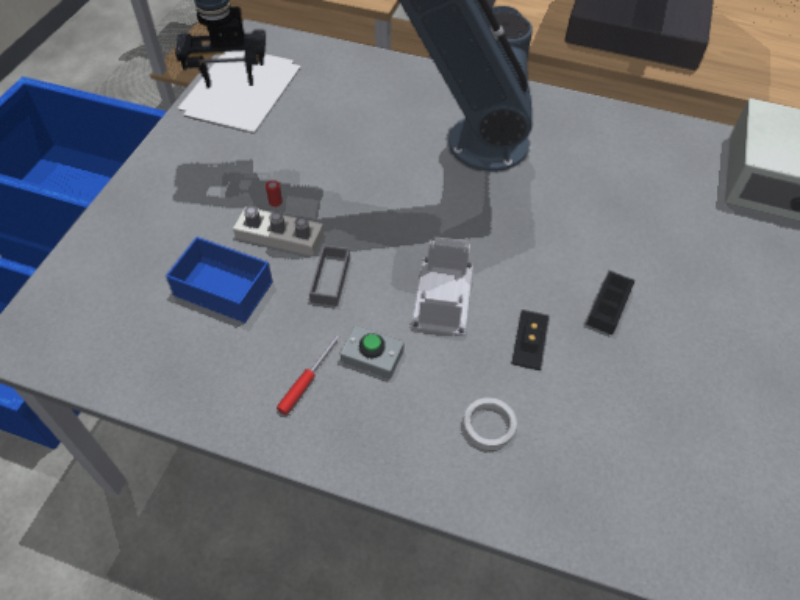

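View pics/both2.png

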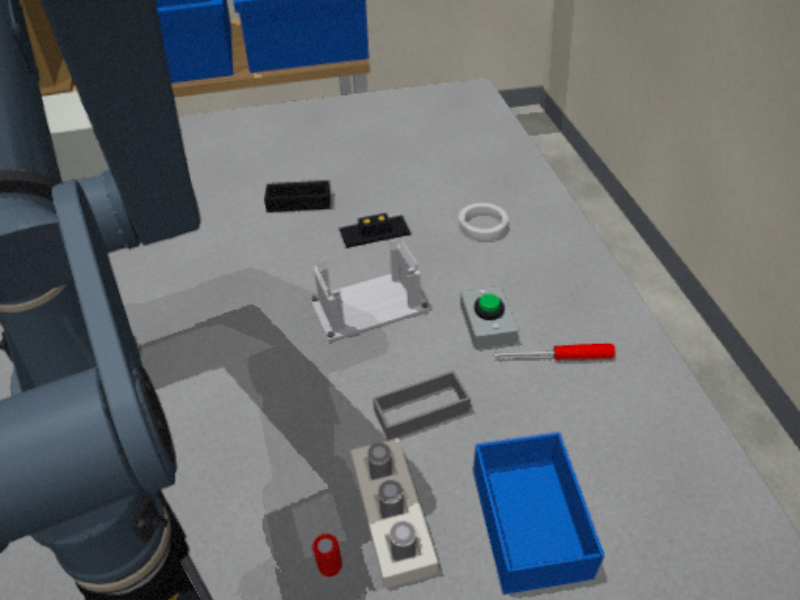

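The scene view (800x600 scale) shows the case at (610,302), cover (531,340), nest (445,285), spacer (330,275), rack with three grey cells (252,215), (277,222), (303,228), and the button at (372,343). The red look-alike cell stands at (273,192). In the side view the case is at (298,195), the cover (375,230) and the cells (380,457), (391,495), (403,538), with the red one at (328,555). Only that red cell could be mistaken for a wanted part. The rest are unique.

```bash
cat >> h.py <<'E'
def fit(W,cx,cy,zlo,zhi,r=.1,lab='',pick=None):
    m=(np.hypot(W[...,0]-cx,W[...,1]-cy)<r)&(W[...,2]>zlo)&(W[...,2]<zhi)
    if pick is not None: m&=pick
    P=W[m]
    if len(P)<8: print(lab,'few',len(P)); return
    P=P.astype(float)
    g=np.round((P[:,:2]-[cx,cy]+.2)/.004).astype(int); H=np.zeros((101,101),np.uint8); H[g[:,0].clip(0,100),g[:,1].clip(0,100)]=1
    n,L=cv2.connectedComponents(cv2.dilate(H,np.ones((3,3),np.uint8))); l=L[g[:,0],g[:,1]]; k=np.bincount(l).argmax(); P=P[l==k]
    (c,s,a)=cv2.minAreaRect((P[:,:2]*1000).astype(np.float32))
    if s[0]<s[1]: s=s[::-1]; a+=90
    print(lab,'n',len(P),'c',np.round(c,1),'size',np.round(s,1),'long-axis deg',round((a+90)%180-90,1),'zmed',round(np.median(P[:,2])*1000,1),'mean',np.round(P[:,:2].mean(0)*1000,1)); return P
E
python3 - <<'E'
from h import *
for n in ['scene','side']:
    robot.read_camera(n)
    d=np.load(n+'0.npy'); W=cloud(n,d); pic=cv2.imread('pics/'+n+'0.png')
    z=W[...,2]; print(n,'bench z',np.nanmedian(z[(abs(z)<.02)])*1000)
    pos={}
    for t in ['case','cover','spacer','rack','nest_floor','start','start_top','cell0']:
        o=[] 
        for x in robot.place_of(n,t)[:4]:
            h={'start_top':.042,'nest_floor':.008,'cell0':.006}.get(t,0); p=onplane(n,x['uv'],h)[0]; o.append((round(x['confidence'],2),np.round(x['uv'],1).tolist(),(p*1000).round(1).tolist()))
        print(t,o)
        if t in('case','cover','spacer','rack') and o:
            c=np.array(o[0][2])/1000; fit(W,c[0],c[1],.003 if t=='cover' else .026,.013 if t=='cover' else .04,.13,t+' fit')
            if t=='cover': fit(W,c[0],c[1],.028,.04,.13,t+' block')
            if t=='rack':
              for k in range(3): pass
    np.save(n+'W.npy',W)
E
```

```text
scene bench z -0.7294278520447728
case [(0.72, [386.4, 195.0], [419.1, 369.9, 0.0])]
case fit n 354 c [421.1 377.8] size [142.5  60.6] long-axis deg -8.7 zmed 33.3 mean [423.  377.8]
cover [(0.63, [342.0, 218.0], [559.9, 246.7, 0.0])]
cover fit n 887 c [559.9 244.3] size [257.6 245. ] long-axis deg -1.8 zmed 5.4 mean [567.5 246.7]
cover block n 164 c [560.8 237.7] size [64.9 32.5] long-axis deg 5.0 zmed 33.0 mean [562.  237.9]
spacer [(0.68, [208.9, 179.9], [559.6, -219.8, 0.0])]
spacer fit n 176 c [ 550.8 -214.2] size [140.2  61.5] long-axis deg 10.7 zmed 32.2 mean [ 556.3 -213. ]
rack [(0.82, [180.8, 150.6], [470.2, -365.8, 0.0]), (0.57, [207.6, 178.9], [557.1, -225.7, 0.0])]
rack fit n 571 c [ 472.7 -374. ] size [193.3  78.8] long-axis deg -86.4 zmed 32.8 mean [ 480.9 -366.5]
nest_floor [(0.77, [281.6, 188.0], [515.2, 27.1, 8.0])]Traceback (most recent call last):
  File "<stdin>", line 9, in <module>
ValueError: it knows: bin, case, cell, cover, nest_floor, rack, screwdriver, spacer, start_top, tape
```

```bash
python3 - <<'E'
from h import *
print(np.round(robot.get_calibration('wrist')['hand_eye'],3).tolist())
for n in ['scene','side']:
    d=np.load(n+'0.npy'); W=cloud(n,d)
    print(n)
    robot.read_camera(n)
    for t,h in [('start_top',.042),('nest_floor',.008),('cell',.006)]:
        for x in robot.place_of(n,t)[:4]:
            print(t,round(x['confidence'],2),(onplane(n,x['uv'],h)[0]*1000).round(1).tolist())
    fit(W,.42,.375,.026,.04,.1,'case'); fit(W,.56,.24,.004,.013,.09,'cover'); fit(W,.56,.24,.028,.04,.09,'block')
    fit(W,.555,-.216,.026,.04,.09,'spacer'); fit(W,.47,-.37,.028,.038,.13,'rack')
    fit(W,.515,.025,.004,.013,.13,'nest plate'); fit(W,.515,.025,.085,.105,.13,'nest lips');fit(W,.515,.025,.07,.105,.13,'nest top')
    fit(W,.64,-.08,.03,.06,.09,'button box/cap')
    for k in range(-1,2): fit(W,.47+.00*k,-.37+.06*k,.061,.075,.028,'cell%d'%k)
    fit(W,.40,-.37,.05,.075,.05,'red?')
E
```

```text
[[-0.0, 0.969, 0.248, 0.066], [1.0, -0.0, 0.001, -0.0], [0.001, 0.248, -0.969, -0.162], [0.0, 0.0, 0.0, 1.0]]
scene
start_top 0.68 [689.7, -63.7, 42.0]
nest_floor 0.9 [521.6, 27.9, 8.0]
nest_floor 0.65 [646.6, -415.5, 8.0]
nest_floor 0.47 [432.7, 369.4, 8.0]
cell 0.63 [377.8, -421.8, 6.0]
cell 0.55 [478.6, -314.5, 6.0]
cell 0.51 [467.8, -441.1, 6.0]
cell 0.45 [479.6, -366.6, 6.0]
case n 354 c [421.1 377.8] size [142.5  60.6] long-axis deg -8.7 zmed 33.3 mean [423.  377.8]
cover n 482 c [558.  234.2] size [164.5 154.3] long-axis deg -13.6 zmed 7.5 mean [567.1 237.9]
block n 164 c [560.8 237.7] size [64.9 32.5] long-axis deg 5.0 zmed 33.0 mean [562.  237.9]
spacer n 176 c [ 550.8 -214.2] size [140.2  61.5] long-axis deg 10.7 zmed 32.2 mean [ 556.3 -213. ]
rack n 506 c [ 471.9 -374.2] size [193.1  78.8] long-axis deg -87.1 zmed 33.0 mean [ 480.4 -367.2]
nest plate n 886 c [530.4  29.3] size [224.4 220. ] long-axis deg 8.5 zmed 7.8 mean [509.7  32.8]
nest lips n 112 c [439.4  19.9] size [85.4 26.5] long-axis deg -82.8 zmed 92.5 mean [439.   20.7]
nest top n 198 c [442.4  19.4] size [85.2
[... 1262 characters left out ...]
est plate n 1450 c [513.6  27.8] size [190.3 117. ] long-axis deg 10.8 zmed 7.2 mean [513.8  20. ]
nest lips n 125 c [584.   41.5] size [90.6 23.3] long-axis deg -80.2 zmed 93.3 mean [585.8  41.8]
nest top n 230 c [584.   41.2] size [91.2 23.3] long-axis deg -80.2 zmed 86.5 mean [585.2  37.9]
button box/cap n 637 c [699.6 -66.2] size [112.4  61.1] long-axis deg 86.5 zmed 35.8 mean [695.7 -75.4]
cell-1 n 209 c [ 475.6 -438.6] size [30.7 29. ] long-axis deg 77.7 zmed 65.7 mean [ 475.6 -438.4]
cell0 n 201 c [ 472.9 -378.1] size [31.7 31.6] long-axis deg -79.5 zmed 65.7 mean [ 472.4 -378.3]
cell1 n 165 c [ 469.1 -317.9] size [31.9 31.7] long-axis deg 8.8 zmed 64.6 mean [ 469.4 -318.8]
red? few 7
```

Request:
{"fn": "jog_arm", "kwargs": {"increments": "-1 0 0 0 0.8; -1 0 0 0 0.8; -1 0 0 0 0.8; -1 0.86 -0.62 0 0; -1 0.86 -0.62 0 0; -1 0.86 -0.62 0 0; -1 0.86 -0.62 0 0; -1 0.86 -0.62 0 0", "newtons": 30}}

```text
clock: 1.85
ee_pos: [0.443, -0.3794, 0.2228]
eef_rot: [0.996, 0.086, 0.0, 0.0]
wrist_force: [0.3, -0.9, 0.4]
finger_gap: 0.999
gripper_force: 0.0
```

Request:
{"fn": "jog_arm", "kwargs": {"increments": "-1 0 0 0 0; -1 0 0 0 0"}}

```text
clock: 2.1
ee_pos: [0.4419, -0.3807, 0.2227]
eef_rot: [0.996, 0.086, -0.0, 0.0]
wrist_force: [-0.3, -0.4, 0.4]
finger_gap: 1.002
gripper_force: 0.0
```

```bash
cat >> h.py <<'E'
def yaw(st): x=R.from_quat(st['eef_rot']).as_matrix()[:,0]; return np.degrees(np.arctan2(x[1],x[0]))
def go(x,y,z,psi=None):
    "mm, deg: units to move: turn units first, then shifts in axes after the turn"
    st=robot.state(); p=st['ee_pos']*1000; a=yaw(st); psi=a if psi is None else psi
    t=(a-psi+180)%360-180; c,s=np.cos(np.radians(psi)),np.sin(np.radians(psi)); dx,dy=x-p[0],y-p[1]
    print('now',p.round(1),'yaw',a.round(2),'| turn',round(t/6,2),'shift',np.round([(c*dx+s*dy)/50,(s*dx-c*dy)/50,(p[2]-z)/50],3))
def look(name='wrist'):
    st=robot.state(); C=cam(name,st); p,d=robot.read_camera(name); return p,d,cloud(name,d,C),C
E
python3 - <<'E'
from h import *
p,d,W,C=look(); save('w1',p)
z=W[...,2]; print('bench',np.nanmedian(z[abs(z)<.02])*1000)
for k in range(-1,2): fit(W,.472+.003*k*-1,-.377+.06*k,.055,.075,.028,'cell%d'%k)
fit(W,.47,-.37,.028,.038,.13,'rack'); fit(W,.55,-.216,.026,.04,.09,'spacer')
fit(W,.38,-.42,.05,.07,.05,'red')
go(513.6,28,222,10)
E
```

```text
bench 0.1827889733475585
cell-1 n 605 c [ 473.3 -436.1] size [31.8 31. ] long-axis deg -74.6 zmed 66.2 mean [ 473.6 -435.7]
cell0 n 616 c [ 470.1 -376.2] size [31.5 30.5] long-axis deg -80.0 zmed 66.1 mean [ 470.5 -376.2]
cell1 n 622 c [ 466.8 -316.3] size [32.7 30.2] long-axis deg -81.2 zmed 66.2 mean [ 466.9 -316.5]
rack n 5428 c [ 469.8 -376. ] size [190.8  70. ] long-axis deg -86.7 zmed 34.0 mean [ 471.1 -374.6]
spacer n 1731 c [ 549.4 -216.8] size [136.3  62.3] long-axis deg 9.6 zmed 33.5 mean [ 556.8 -215.3]
red n 343 c [ 384.5 -427.8] size [31.6 18.4] long-axis deg -80.5 zmed 60.1 mean [ 384.2 -427.4]
now [ 441.4 -381.3  222.6] yaw 9.79 | turn -0.03 shift [ 2.843 -7.81   0.012]
```

Request:
{"fn": "jog_arm", "kwargs": {"increments": "-1 0.35 -0.98 0 0; -1 0.35 -0.98 0 0; -1 0.35 -0.98 0 0; -1 0.35 -0.98 0 0; -1 0.35 -0.98 0 0; -1 0.35 -0.98 0 0; -1 0.35 -0.98 0 0; -1 0.35 -0.98 0 0"}}

```text
clock: 3.15
ee_pos: [0.5135, 0.0294, 0.2227]
eef_rot: [0.996, 0.084, 0.0, 0.0]
wrist_force: [0.7, 0.2, 1.1]
finger_gap: 1.003
gripper_force: 0.0
```

Request:
{"fn": "jog_arm", "kwargs": {"increments": "-1 0 0 0 0; -1 0 0 0 0"}}

```text
clock: 3.4
ee_pos: [0.5131, 0.0282, 0.2225]
eef_rot: [0.996, 0.085, -0.0, 0.0]
wrist_force: [-0.8, 0.7, 0.3]
finger_gap: 1.002
gripper_force: 0.0
```

```bash
python3 - <<'E'
from h import *
p,d,W,C=look(); save('w2',p)
z=W[...,2]; print('bench',np.nanmedian(z[abs(z)<.004])*1000)
fit(W,.5136,.028,.004,.015,.125,'plate')
a=np.radians(10);u=np.array([np.cos(a),np.sin(a)])
A=fit(W,*(np.array([.5136,.028])+.075*u),.088,.11,.06,'lip far'); B=fit(W,*(np.array([.5136,.028])-.075*u),.088,.11,.06,'lip near')
# pocket extents at wall-top level in the nest frame
v=np.array([-u[1],u[0]]); 
q=W[...,:2]-np.array([.5136,.028]); s=q@u; t=q@v
for lo,hi in [(.06,.08),(.08,.09),(.09,.105)]:
    m=(z>lo)&(z<hi)&(abs(s)<.1)&(abs(t)<.07)
    if m.sum()>20: print(lo,'s',np.percentile(s[m&(s<0)],[0,2,98,100])*1000 if (m&(s<0)).any() else '',np.percentile(s[m&(s>0)],[0,2,98,100])*1000,'t',np.percentile(t[m],[0,2,98,100])*1000)
fit(W,.56,.235,.004,.013,.09,'cover'); fit(W,.56,.235,.028,.04,.09,'block');fit(W,.42,.375,.026,.04,.1,'case')
fit(W,.7,-.065,.03,.039,.09,'box');fit(W,.7,-.065,.040,.06,.09,'cap')
go(420,375,222,-8)
E
```

```text
bench -0.0033044931097014896
plate n 8481 c [510.8  29.7] size [190.  112.9] long-axis deg 10.0 zmed 8.0 mean [516.7  30.4]
lip far n 796 c [580.7  42.1] size [86. 22.] long-axis deg -80.2 zmed 96.9 mean [584.2  42.4]
lip near few 2
0.06 s [-74.04211173 -73.86859239 -61.5020878  -61.38995738] [56.99206208 57.6320973  69.12344137 69.12661872] t [-41.06517864 -40.3192258   43.99315457  44.77218729]
0.08 s [-64.9194938  -63.92709112 -61.49954687 -61.48354835] [57.30300777 58.45677928 78.954974   79.42907107] t [-40.74607851 -39.99558909  44.6021322   45.64082809]
0.09 s  [57.3678155  57.9738753  79.4241395  79.53131878] t [-40.71266241 -39.63219143  44.08078682  45.24631274]
cover n 3051 c [558.6 234.5] size [136.8  62. ] long-axis deg 4.6 zmed 8.0 mean [562.5 229.3]
block n 1276 c [558.5 234.2] size [60.8 33.5] long-axis deg 3.9 zmed 33.0 mean [558.9 233.4]
case n 886 c [439.5 364.2] size [90.6 45.7] long-axis deg -7.6 zmed 33.5 mean [447.8 352.8]
box n 3993 c [703.3 -62.4] size [110.4  75.4] long-axis deg 87.2 zmed 34.8 mean [698.6 -61.7]
cap n 1763 c [702.6 -60.8] size [73.8 50.6] long-axis deg -61.2 zmed 53.0 mean [700.8 -60. ]
now [513.   27.9 222.5] yaw 9.7 | turn 2.95 shift [-2.808 -6.616  0.011]
```

View pics/w2.png

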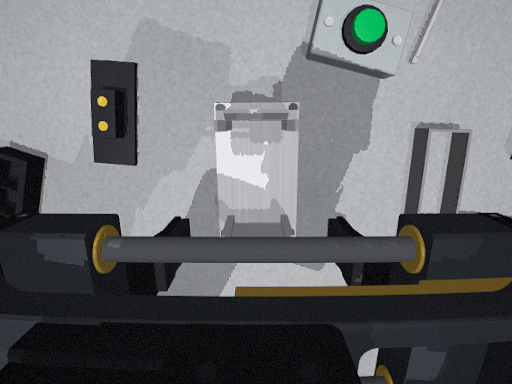

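The wrist view shows the nest at (257,150), button (370,25), cover (115,112), spacer (440,170), and the case at the left edge (20,195). Nest centre (511,29.6) at 10° agrees with the plate and lip sizes.

Request:
{"fn": "jog_arm", "kwargs": {"increments": "-1 0 0 0 0.98; -1 0 0 0 0.98; -1 0 0 0 0.98; -1 -0.7 -0.95 0 0; -1 -0.7 -0.95 0 0; -1 -0.7 -0.95 0 0; -1 -0.7 -0.95 0 0; -1 -0.7 -0.95 0 0"}}

```text
clock: 4.45
ee_pos: [0.3723, 0.2886, 0.2228]
eef_rot: [0.998, -0.07, 0.0, -0.0]
wrist_force: [0.7, 0.8, 0.5]
finger_gap: 1.0
gripper_force: 0.0
```

Request:
{"fn": "jog_arm", "kwargs": {"increments": "-1 0 -0.95 0 0; -1 0 -0.95 0 0; -1 0 0 0 0; -1 0 0 0 0"}}

```text
clock: 4.95
ee_pos: [0.3852, 0.3811, 0.2221]
eef_rot: [0.998, -0.069, -0.001, 0.001]
wrist_force: [0.6, -0.4, 0.2]
finger_gap: 0.998
gripper_force: 0.0
```

```bash
python3 - <<'E'
from h import *
p,d,W,C=look(); save('w3',p)
fit(W,.42,.375,.026,.04,.1,'case'); go(420,375,9,-8)
E
```

```text
case n 2541 c [417.6 376.8] size [136.4  60.1] long-axis deg -8.8 zmed 33.8 mean [420.6 376.2]
now [385.  380.9 222.2] yaw -7.95 | turn 0.01 shift [0.709 0.018 4.264]
```

Request:
{"fn": "jog_arm", "kwargs": {"increments": "-1 0.66 -0.02 0 0.14; -1 0 0 0.9 0; -1 0 0 0.9 0; -1 0 0 0.9 0; -1 0 0 0.8 0; -1 0 0 0.5 0; -1 0 0 0.24 0; -1 0 0 0 0"}}

```text
clock: 6.0
ee_pos: [0.4177, 0.3782, 0.0103]
eef_rot: [0.997, -0.076, -0.001, 0.0]
wrist_force: [0.2, 0.1, -0.2]
finger_gap: 0.998
gripper_force: 0.0
```

Request:
{"fn": "jog_arm", "kwargs": {"increments": "1 0 0 0 0; 1 0 0 0 0; 1 0 0 0 0; 1 0 0 0 0; 1 0 0 0 0; 1 0 0 0 0", "newtons": 30}}

```text
clock: 6.75
ee_pos: [0.4176, 0.3793, 0.0111]
eef_rot: [0.997, -0.075, 0.0, 0.0]
wrist_force: [-0.5, -1.3, 5.3]
finger_gap: 0.686
gripper_force: 30.0
```

```bash
python3 - <<'E'
from h import *
s=robot.state();print(s['finger_gap'],s['gripper_force'],s['wrist_force']); go(511,29.6,180,10)
E
```

```text
0.6857158834697369 29.999127108603716 [-0.5061248  -1.28510314  5.29869355]
now [417.6 379.3  11.1] yaw -8.63 | turn -3.11 shift [ 0.625  7.212 -3.378]
```

Request:
{"fn": "jog_arm", "kwargs": {"increments": "1 0 0 -0.4 0; 1 0 0 -0.8 0; 1 0 0 -0.8 0; 1 0 0 -0.8 0; 1 0 0 -0.6 0; 1 0 0 0 -1; 1 0 0 0 -1; 1 0 0 0 -1"}}

```text
clock: 7.75
ee_pos: [0.4169, 0.3792, 0.18]
eef_rot: [0.997, 0.083, -0.001, 0.0]
wrist_force: [0.1, 0.0, -2.1]
finger_gap: 0.683
gripper_force: 30.0
```

Request:
{"fn": "jog_arm", "kwargs": {"increments": "1 0.08 0.9 0 -0.11; 1 0.08 0.9 0 0; 1 0.08 0.9 0 0; 1 0.08 0.9 0 0; 1 0.08 0.9 0 0; 1 0.08 0.9 0 0; 1 0.08 0.9 0 0; 1 0.06 0.9 0 0"}}

```text
clock: 8.75
ee_pos: [0.5101, 0.0289, 0.18]
eef_rot: [0.996, 0.087, -0.0, -0.0]
wrist_force: [0.6, 0.7, -2.1]
finger_gap: 0.688
gripper_force: 30.0
```

Request:
{"fn": "jog_arm", "kwargs": {"increments": "1 0 0 0 0; 1 0 0 0 0"}}

```text
clock: 9.0
ee_pos: [0.5093, 0.0304, 0.18]
eef_rot: [0.996, 0.087, -0.001, -0.001]
wrist_force: [-0.3, 0.9, -1.6]
finger_gap: 0.687
gripper_force: 30.0
```

```bash
python3 - <<'E'
from h import *
s=robot.state();print(s['finger_gap'],s['gripper_force'],s['wrist_force'])
p,d,W,C=look(); save('w4',p); zz=s['ee_pos'][2]
fit(W,.511,.03,zz+.015,zz+.035,.1,'held case')
fit(W,.5136,.028,.004,.015,.125,'plate')
go(511,29.6,18.5,10)
E
```

```text
0.6867964147759098 29.999628639779985 [-0.33679878  0.90693269 -1.60143869]
held case n 9301 c [528.   33.7] size [97.9 80.8] long-axis deg 9.9 zmed 202.6 mean [537.7  35.4]
plate n 794 c [591.5  44.5] size [111.9  26.1] long-axis deg -79.8 zmed 8.2 mean [596.2  44.9]
now [509.2  30.9 180.1] yaw 10.03 | turn 0.0 shift [0.031 0.032 3.231]
```

View pics/w4.png

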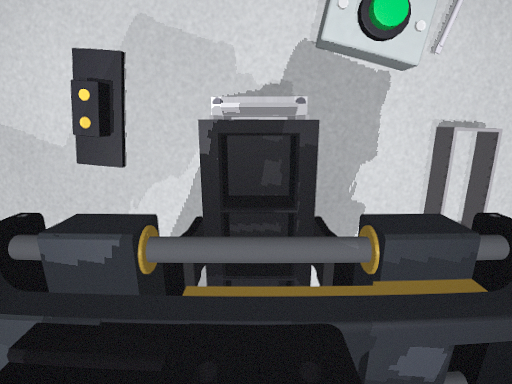

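The wrist view shows the held case square to the nest. Its far end is at (258,120) in front of the nest's far lip (258,105), so it sits 68 mm ahead of the TCP as it should.

Request:
{"fn": "jog_arm", "kwargs": {"increments": "1 0.03 0.03 0.3 0; 1 0 0 0.6 0; 1 0 0 0.6 0; 1 0 0 0.5 0; 1 0 0 0.4 0; 1 0 0 0.3 0; 1 0 0 0.2 0; 1 0 0 0.2 0"}}

```text
clock: 10.05
ee_pos: [0.5123, 0.029, 0.0251]
eef_rot: [0.996, 0.087, 0.0, 0.0]
wrist_force: [0.2, 1.3, -1.2]
finger_gap: 0.689
gripper_force: 30.0
```

Request:
{"fn": "jog_arm", "kwargs": {"increments": "1 0 0 0.08 0; 1 0 0 0.04 0; 1 0 0 0 0"}}

```text
clock: 10.42
ee_pos: [0.5121, 0.0288, 0.0198]
eef_rot: [0.996, 0.087, 0.0, 0.0]
wrist_force: [-0.1, -0.9, -1.8]
finger_gap: 0.69
gripper_force: 30.0
```

Request:
{"fn": "jog_arm", "kwargs": {"increments": "1 0 0 0.03 0; 1 0 0 0 0; -1 0 0 0 0; -1 0 0 0 0; -1 0 0 0 0; -1 0 0 -0.4 0; -1 0 0 -0.8 0; -1 0 0 -0.8 0"}}

```text
clock: 11.42
ee_pos: [0.5115, 0.0289, 0.1187]
eef_rot: [0.996, 0.087, -0.001, -0.0]
wrist_force: [0.2, -0.4, 0.6]
finger_gap: 0.999
gripper_force: 0.0
```

Request:
{"fn": "jog_arm", "kwargs": {"increments": "-1 -0.5 0 -0.8 0; -1 -0.5 0 -0.8 0; -1 -0.4 0 -0.4 0; -1 0 0 0 0; -1 0 0 0 0"}}

```text
clock: 12.05
ee_pos: [0.4434, 0.0167, 0.2175]
eef_rot: [0.996, 0.087, 0.0, -0.0]
wrist_force: [0.6, 0.1, -0.4]
finger_gap: 1.0
gripper_force: 0.0
```

```bash
python3 - <<'E'
from h import *
p,d,W,C=look(); save('w5',p)
fit(W,.511,.03,.036,.047,.1,'case in nest')
go(466.8,-316.4,140,93.3)
E
```

```text
case in nest n 3175 c [511.2  30. ] size [144.8  85.4] long-axis deg 10.4 zmed 41.8 mean [516.4  29.6]
now [443.4  16.7 217.2] yaw 10.0 | turn -13.88 shift [-6.678  0.084  1.544]
```

View pics/w5.png

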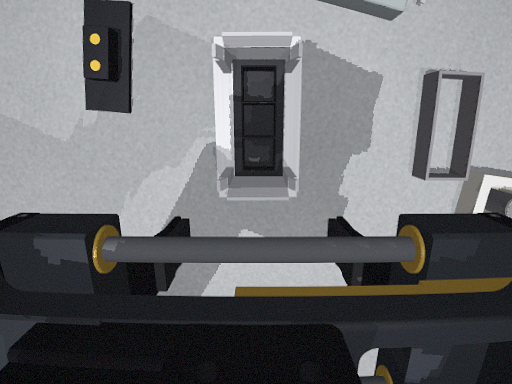

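The case is seated in the nest (258,115), sockets up, with its top at 42 mm as expected. Next is an exact fit on the dark pixels and the move to the first cell.

```bash
python3 - <<'E'
from h import *
p,d,W,C=look()
fit(W,.511,.03,.039,.045,.1,'case in nest',p.max(-1)<75)
go(466.8,-316.4,45,93.3)
E
```

```text
case in nest n 2443 c [512.5  28.9] size [135.3  59.1] long-axis deg 10.0 zmed 41.9 mean [511.1  27.8]
now [443.3  16.7 217. ] yaw 10.01 | turn -13.88 shift [-6.679  0.085  3.44 ]
```

Request:
{"fn": "jog_arm", "kwargs": {"increments": "-1 0 0.95 0 -1; -1 0.1 0.95 0 -1; -1 0.2 0.93 0 -1; -1 0.3 0.91 0 -1; -1 0.4 0.87 0 -1; -1 0.5 0.82 0 -1; -1 0.58 0.75 0 -1; -1 0 0 0 -1"}}

```text
clock: 13.15
ee_pos: [0.6673, -0.1929, 0.2151]
eef_rot: [0.874, 0.487, 0.0, -0.0]
wrist_force: [-0.4, 1.3, -0.2]
finger_gap: 0.998
gripper_force: 0.0
```

Request:
{"fn": "jog_arm", "kwargs": {"increments": "-1 0 0 0 -1; -1 0 0 0 -1; -1 0 0 0 -1; -1 0 0 0 -1; -1 0 0 0 -1; -1 0 0 0 -0.88; -1 0 0 0 0; -1 0 0 0 0"}}

```text
clock: 14.15
ee_pos: [0.664, -0.1921, 0.2169]
eef_rot: [0.687, 0.727, -0.0, -0.001]
wrist_force: [-0.1, -0.1, 0.4]
finger_gap: 0.999
gripper_force: 0.0
```

```bash
python3 - <<'E'
from h import *
go(466.8,-316.4,41,93.3)
E
```

```text
now [ 664.  -192.1  216.9] yaw 93.22 | turn -0.01 shift [-2.254 -4.08   3.517]
```

Request:
{"fn": "jog_arm", "kwargs": {"increments": "-1 -0.45 -0.82 0 0; -1 -0.45 -0.82 0 0; -1 -0.45 -0.82 0 0; -1 -0.45 -0.82 0.2 0; -1 -0.45 -0.8 0.3 0; -1 0 0 0.6 0; -1 0 0 0.6 0; -1 0 0 0 0"}}

```text
clock: 15.15
ee_pos: [0.4654, -0.3152, 0.131]
eef_rot: [0.687, 0.727, 0.0, -0.003]
wrist_force: [-1.0, -0.2, 0.2]
finger_gap: 0.998
gripper_force: 0.0
```

```bash
python3 - <<'E'
from h import *
p,d,W,C=look(); save('w6',p); fit(W,.4668,-.3164,.055,.075,.028,'cell')
go(466.8,-316.4,41,93.3)
E
```

```text
cell n 1112 c [ 466.9 -315.6] size [32.1 31.9] long-axis deg 2.7 zmed 66.1 mean [ 466.6 -314.7]
now [ 466.4 -316.   132.4] yaw 93.24 | turn -0.01 shift [-0.008  0.007  1.829]
```

Request:
{"fn": "jog_arm", "kwargs": {"increments": "-1 0 0 0.5 0; -1 0 0 0.5 0; -1 0 0 0.5 0; -1 0 0 0.33 0; -1 0 0 0 0; 1 0 0 0 0; 1 0 0 0 0; 1 0 0 0 0", "newtons": 25}}

```text
clock: 16.2
ee_pos: [0.4671, -0.3166, 0.0423]
eef_rot: [0.687, 0.727, -0.0, 0.001]
wrist_force: [0.1, 0.2, -1.2]
finger_gap: 0.746
gripper_force: 0.0
```

Request:
{"fn": "jog_arm", "kwargs": {"increments": "1 0 0 0 0; 1 0 0 0 0; 1 0 0 -0.3 0; 1 0 0 -0.4 0; 1 0 0 -0.6 0; 1 0 0 -0.6 0; 1 0 0 -0.6 0; 1 0 0 0 0"}}

```text
clock: 17.2
ee_pos: [0.468, -0.3175, 0.1694]
eef_rot: [0.687, 0.727, -0.0, 0.003]
wrist_force: [0.1, -0.5, -1.7]
finger_gap: 0.341
gripper_force: 25.0
```

```bash
python3 - <<'E'
from h import *
s=robot.state();print(s['finger_gap']*87,s['gripper_force'],s['wrist_force'])
a=np.radians(10);c=np.array([512.2,29]);u=np.array([np.cos(a),np.sin(a)])
for k in (-1,0,1): print(k,(c+41*k*u).round(1))
go(*(c+41*u),166,10); go(*(c+41*u),166)
E
```

```text
29.633539628353393 24.99032518506283 [ 0.07827259 -0.54249752 -1.7310336 ]
-1 [471.8  21.9]
0 [512.2  29. ]
1 [552.6  36.1]
now [ 468.  -317.5  169.4] yaw 93.29 | turn 13.88 shift [ 2.893 -6.671  0.069]
now [ 468.  -317.5  169.4] yaw 93.29 | turn 0.0 shift [6.964 2.094 0.069]
```

```bash
python3 - <<'E'
from h import *
p,d,W,C=look('side')
m=(abs(W[...,0]-.468)<.05)&(abs(W[...,1]+.3175)<.05)&(W[...,2]>.08)
z=W[...,2]
for lo in range(110,200,5):
    k=m&(z*1000>lo)&(z*1000<lo+5); print(lo,k.sum(),np.round(np.percentile(W[k],[1,99],axis=0)[:,:2]*1000).tolist() if k.sum()>3 else '')
vv,uu=np.where(m); b=(uu.min(),uu.max(),vv.min(),vv.max()); print(b)
save('s7',cv2.resize(p[max(b[2]-30,0):b[3]+40,max(b[0]-50,0):b[1]+50],None,fx=4,fy=4))
E
```

```text
110 0 
115 19 [[457.0, -335.0], [486.0, -325.0]]
120 22 [[457.0, -337.0], [486.0, -324.0]]
125 26 [[456.0, -335.0], [487.0, -323.0]]
130 20 [[455.0, -336.0], [483.0, -320.0]]
135 24 [[456.0, -336.0], [484.0, -326.0]]
140 21 [[455.0, -337.0], [484.0, -322.0]]
145 25 [[455.0, -336.0], [485.0, -325.0]]
150 26 [[456.0, -336.0], [485.0, -324.0]]
155 23 [[455.0, -336.0], [486.0, -323.0]]
160 25 [[457.0, -336.0], [485.0, -324.0]]
165 29 [[456.0, -337.0], [487.0, -304.0]]
170 188 [[447.0, -336.0], [491.0, -305.0]]
175 20 [[446.0, -332.0], [493.0, -314.0]]
180 17 [[447.0, -331.0], [493.0, -315.0]]
185 20 [[447.0, -332.0], [493.0, -314.0]]
190 17 [[447.0, -333.0], [493.0, -316.0]]
195 23 [[446.0, -332.0], [496.0, -313.0]]
(np.int64(189), np.int64(268), np.int64(75), np.int64(283))
```

View pics/s7.png

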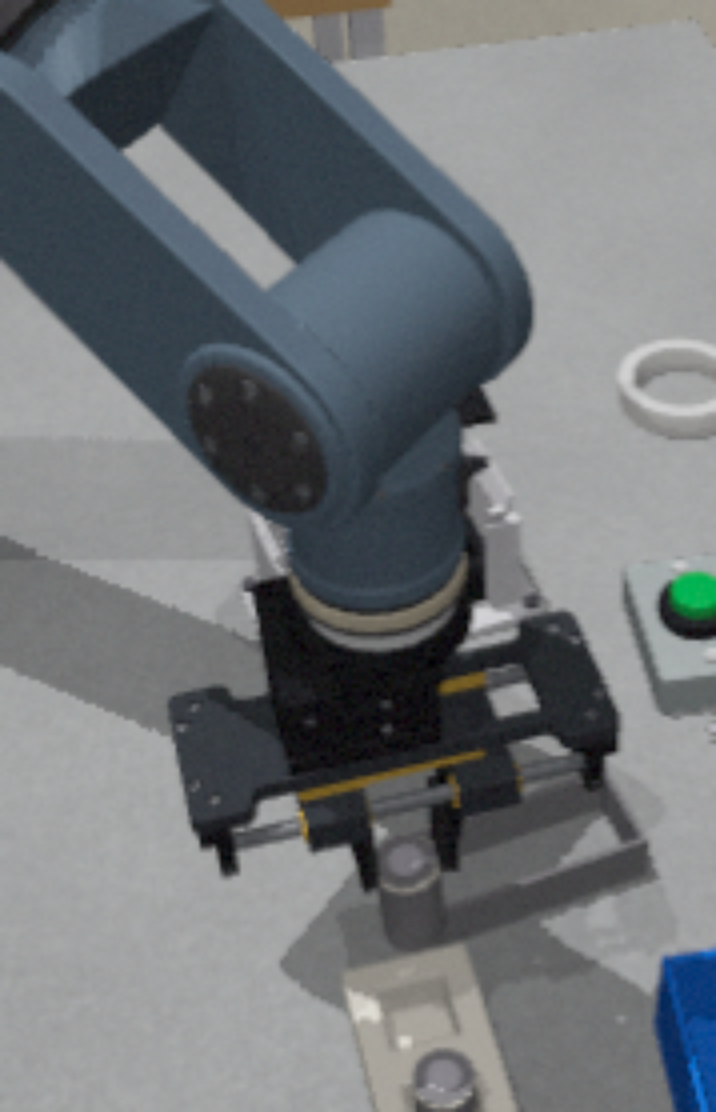

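The side crop shows the cell hanging vertically by its top rim from the fingertips. I lifted before the fingers had closed. I'll lower it straight back into its hole and regrip deeper.

Request:
{"fn": "jog_arm", "kwargs": {"increments": "1 0.02 0.02 0.4 0; 1 0 0 0.4 0; 1 0 0 0.4 0; 1 0 0 0.3 0; 1 0 0 0.2 0; 1 0 0 0.2 0; 1 0 0 0.1 0; 1 0 0 0 0"}}

```text
clock: 18.25
ee_pos: [0.4676, -0.3152, 0.0664]
eef_rot: [0.687, 0.727, 0.0, -0.0]
wrist_force: [0.5, 0.7, -1.8]
finger_gap: 0.343
gripper_force: 25.0
```

Request:
{"fn": "jog_arm", "kwargs": {"increments": "1 0 0 0.04 0; 1 0 0 0.02 0; 1 0 0 0 0"}}

```text
clock: 18.62
ee_pos: [0.4678, -0.3153, 0.0637]
eef_rot: [0.687, 0.727, -0.0, 0.0]
wrist_force: [0.7, -0.2, -1.0]
finger_gap: 0.341
gripper_force: 25.0
```

```bash
python3 - <<'E'
from h import *
p,d,W,C=look('side')
m=(abs(W[...,0]-.468)<.03)&(abs(W[...,1]+.318)<.03); z=W[...,2]
for lo in range(40,90,4):
    k=m&(z*1000>lo)&(z*1000<lo+4); print(lo,k.sum(),end='; ')
E
```

```text
40 12; 44 16; 48 15; 52 14; 56 12; 60 24; 64 134; 68 23; 72 8; 76 10; 80 12; 84 12; 88 15;
```

Request:
{"fn": "jog_arm", "kwargs": {"increments": "1 0 0 0.02 0; -1 0 0 0 0; -1 0 0 0 0; -1 0 0 0 0; -1 0 0 0.2 0; -1 0 0 0.2 0; -1 0 0 0.04 0; -1 0 0 0 0"}}

```text
clock: 19.68
ee_pos: [0.4675, -0.315, 0.04]
eef_rot: [0.687, 0.727, 0.0, -0.0]
wrist_force: [-0.4, 0.2, -0.4]
finger_gap: 0.981
gripper_force: 0.0
```

Request:
{"fn": "jog_arm", "kwargs": {"increments": "1 0 0 0 0; 1 0 0 0 0; 1 0 0 0 0; 1 0 0 0 0; 1 0 0 0 0; 1 0 0 0 0; 1 0 0 0 0; 1 0 0 0 0"}}

```text
clock: 20.68
ee_pos: [0.4678, -0.3153, 0.0406]
eef_rot: [0.687, 0.727, 0.0, 0.0]
wrist_force: [0.6, -0.2, 0.5]
finger_gap: 0.359
gripper_force: 24.8
```

Request:
{"fn": "jog_arm", "kwargs": {"increments": "1 0 0 -0.2 0; 1 0 0 -0.4 0; 1 0 0 -0.7 0; 1 0 0 -0.7 0; 1 0 0 -0.5 0; 1 0 0 0 0"}}

```text
clock: 21.42
ee_pos: [0.4687, -0.3161, 0.1679]
eef_rot: [0.687, 0.727, -0.0, 0.003]
wrist_force: [0.5, 0.8, -1.4]
finger_gap: 0.362
gripper_force: 24.8
```

Request:
{"fn": "jog_arm", "kwargs": {"increments": "1 0.86 0.26 0 0; 1 0.86 0.26 0 0; 1 0.86 0.26 0 0; 1 0.86 0.26 0 0; 1 0.86 0.26 0 0; 1 0.86 0.26 0 0; 1 0.86 0.26 0 0; 1 0.86 0.26 0 0"}}

```text
clock: 22.42
ee_pos: [0.5509, 0.0357, 0.1641]
eef_rot: [0.687, 0.727, -0.001, -0.001]
wrist_force: [0.0, -0.2, -1.2]
finger_gap: 0.36
gripper_force: 24.8
```

Request:
{"fn": "jog_arm", "kwargs": {"increments": "1 0 0 0 1; 1 0 0 0 1; 1 0 0 0 1; 1 0 0 0 1; 1 0 0 0 1; 1 0 0 0 1; 1 0 0 0 1; 1 0 0 0 1"}}

```text
clock: 23.42
ee_pos: [0.5505, 0.0343, 0.164]
eef_rot: [0.924, 0.383, -0.001, -0.001]
wrist_force: [0.6, 0.4, -1.8]
finger_gap: 0.356
gripper_force: 24.8
```

Request:
{"fn": "jog_arm", "kwargs": {"increments": "1 0 0 0 1; 1 0 0 0 1; 1 0 0 0 1; 1 0 0 0 1; 1 0 0 0 1; 1 0 0 0 0.9; 1 0 0 0 0; 1 0 0 0 0"}}

```text
clock: 24.42
ee_pos: [0.5512, 0.0342, 0.1648]
eef_rot: [0.996, 0.087, -0.001, -0.0]
wrist_force: [-0.0, -0.1, -1.2]
finger_gap: 0.359
gripper_force: 24.8
```

```bash
python3 - <<'E'
from h import *
s=robot.state();print(s['finger_gap']*87,s['gripper_force'],s['wrist_force'])
go(552.6,36.1,49,10)
p,d,W,C=look(); save('w8',p); zz=s['ee_pos'][2]; fit(W,s['ee_pos'][0],s['ee_pos'][1],zz+.021,zz+.034,.025,'cell top')
p,d,W,C=look('side'); m=np.hypot(W[...,0]-s['ee_pos'][0],W[...,1]-s['ee_pos'][1])<.03
z=W[...,2][m]; print('lowest',np.sort(z[z>.1])[:8].round(3))
E
```

```text
31.1944424281154 24.844760612061236 [-0.01241916 -0.06570219 -1.24393127]
now [551.2  34.2 164.8] yaw 9.96 | turn -0.01 shift [ 0.034 -0.032  2.316]
cell top n 1425 c [550.9  31.8] size [44.6 32.9] long-axis deg -67.7 zmed 190.4 mean [552.2  34.4]
lowest [0.131 0.132 0.133 0.133 0.134 0.134 0.135 0.135]
```

Request:
{"fn": "jog_arm", "kwargs": {"increments": "1 0.03 -0.03 0.4 0; 1 0 0 0.5 0; 1 0 0 0.4 0; 1 0 0 0.3 0; 1 0 0 0.2 0; 1 0 0 0.2 0; 1 0 0 0.2 0; 1 0 0 0 0"}}

```text
clock: 25.52
ee_pos: [0.5525, 0.036, 0.0549]
eef_rot: [0.996, 0.086, -0.001, -0.0]
wrist_force: [-0.2, 0.5, -1.6]
finger_gap: 0.362
gripper_force: 24.8
```

Request:
{"fn": "jog_arm", "kwargs": {"increments": "1 0 0 0.06 0; 1 0 0 0.03 0; 1 0 0 0 0"}}

```text
clock: 25.9
ee_pos: [0.5531, 0.0359, 0.0512]
eef_rot: [0.996, 0.086, 0.0, 0.0]
wrist_force: [-0.1, 0.8, -0.9]
finger_gap: 0.362
gripper_force: 24.8
```

Request:
{"fn": "jog_arm", "kwargs": {"increments": "1 0 0 0.03 0; 1 0 0 0.03 0; 1 0 0 0 0; -1 0 0 0 0; -1 0 0 0 0; -1 0 0 0 0; -1 0 0 -0.3 0; -1 0 0 -0.8 0"}}

```text
clock: 26.9
ee_pos: [0.5516, 0.036, 0.1027]
eef_rot: [0.996, 0.086, -0.002, -0.0]
wrist_force: [0.4, -0.1, -0.1]
finger_gap: 0.844
gripper_force: 0.0
```

Request:
{"fn": "jog_arm", "kwargs": {"increments": "-1 -0.3 0 -0.8 0; -1 -0.8 0 -0.3 0; -1 -0.8 0 0 0; -1 -0.5 0 0 0; -1 0 0 0 0; -1 0 0 0 0"}}

```text
clock: 27.65
ee_pos: [0.4368, 0.015, 0.1588]
eef_rot: [0.996, 0.086, 0.002, 0.0]
wrist_force: [-0.0, 1.0, -0.4]
finger_gap: 0.999
gripper_force: 0.0
```

```bash
python3 - <<'E'
from h import *
p,d,W,C=look(); save('w9',p)
fit(W,.5526,.0361,.06,.085,.03,'cell in case'); fit(W,.511,.03,.039,.045,.1,'case',p.max(-1)<75); fit(W,.55,-.216,.026,.04,.09,'spacer');fit(W,.56,.235,.028,.04,.09,'block')
go(470.2,-376.2,166,10); go(470.2,-376.2,166,93.3)
E
```

```text
cell in case n 1359 c [559.1  35.8] size [47.1 32.1] long-axis deg 11.9 zmed 74.1 mean [552.9  34.7]
case n 3764 c [512.6  28.8] size [134.6  59.3] long-axis deg 9.8 zmed 41.9 mean [513.9  28.8]
spacer n 2129 c [ 549.3 -216.6] size [136.8  62.8] long-axis deg 10.0 zmed 32.7 mean [ 541.4 -209.1]
block n 2091 c [558.5 234.5] size [60.7 33.7] long-axis deg 4.3 zmed 32.9 mean [558.5 233. ]
now [436.9  15.  158.6] yaw 9.89 | turn -0.02 shift [-0.703  7.822 -0.148]
now [436.9  15.  158.6] yaw 9.89 | turn -13.9 shift [-7.85   0.214 -0.148]
```

Request:
{"fn": "jog_arm", "kwargs": {"increments": "-1 -0.09 0.98 0 0; -1 -0.09 0.98 0 0; -1 -0.09 0.98 0 0; -1 -0.09 0.98 0 0; -1 -0.09 0.98 0 0; -1 -0.09 0.98 0 0; -1 -0.09 0.98 0 0; -1 -0.08 0.96 0 0"}}

```text
clock: 28.7
ee_pos: [0.4681, -0.3785, 0.1578]
eef_rot: [0.996, 0.086, 0.0, 0.0]
wrist_force: [0.4, -0.1, -0.2]
finger_gap: 1.002
gripper_force: 0.0
```

Request:
{"fn": "jog_arm", "kwargs": {"increments": "-1 0 0 0 -1; -1 0 0 0 -1; -1 0 0 0 -1; -1 0 0 0 -1; -1 0 0 0 -1; -1 0 0 0 -1; -1 0 0 0 -1; -1 0 0 0 -1"}}

```text
clock: 29.7
ee_pos: [0.4681, -0.3767, 0.1577]
eef_rot: [0.874, 0.486, 0.0, 0.0]
wrist_force: [-0.4, 0.0, 0.7]
finger_gap: 0.998
gripper_force: 0.0
```

Request:
{"fn": "jog_arm", "kwargs": {"increments": "-1 0 0 0.5 -1; -1 0 0 0 -1; -1 0 0 0 -1; -1 0 0 0 -1; -1 0 0 0 -1; -1 0 0 0 -0.9; -1 0 0 0 0; -1 0 0 0 0"}}

```text
clock: 30.7
ee_pos: [0.4675, -0.3762, 0.1328]
eef_rot: [0.687, 0.727, 0.0, 0.0]
wrist_force: [-0.2, 0.1, -0.6]
finger_gap: 0.999
gripper_force: 0.0
```

```bash
python3 - <<'E'
from h import *
p,d,W,C=look(); save('w10',p); fit(W,.4702,-.3762,.055,.075,.028,'cell')
go(470.2,-376.2,41,93.3)
E
```

```text
cell n 1103 c [ 470.  -375.6] size [32.3 32.1] long-axis deg 5.3 zmed 66.1 mean [ 469.8 -374.7]
now [ 467.3 -376.2  132.9] yaw 93.24 | turn -0.01 shift [-0.004  0.057  1.837]
```

Request:
{"fn": "jog_arm", "kwargs": {"increments": "-1 0 0.05 0.5 0; -1 0 0 0.5 0; -1 0 0 0.5 0; -1 0 0 0.34 0; -1 0 0 0 0; 1 0 0 0 0; 1 0 0 0 0; 1 0 0 0 0", "newtons": 25}}

```text
clock: 31.75
ee_pos: [0.4698, -0.3762, 0.0419]
eef_rot: [0.687, 0.727, -0.0, 0.001]
wrist_force: [-0.3, -0.5, 0.0]
finger_gap: 0.743
gripper_force: 0.0
```

Request:
{"fn": "jog_arm", "kwargs": {"increments": "1 0 0 0 0; 1 0 0 0 0; 1 0 0 0 0; 1 0 0 0 0; 1 0 0 0 0"}}

```text
clock: 32.38
ee_pos: [0.4695, -0.3759, 0.041]
eef_rot: [0.687, 0.727, 0.0, 0.0]
wrist_force: [-0.4, 0.6, -0.4]
finger_gap: 0.36
gripper_force: 24.9
```

Request:
{"fn": "jog_arm", "kwargs": {"increments": "1 0 0 -0.2 0; 1 0 0 -0.4 0; 1 0 0 -0.7 0; 1 0 0 -0.7 0; 1 0 0 -0.5 0; 1 0 0 0 0"}}

```text
clock: 33.12
ee_pos: [0.4704, -0.3769, 0.1685]
eef_rot: [0.687, 0.727, -0.0, 0.003]
wrist_force: [-0.1, 0.1, -1.7]
finger_gap: 0.359
gripper_force: 24.9
```

Request:
{"fn": "jog_arm", "kwargs": {"increments": "1 0.96 0.16 0 0; 1 0.96 0.16 0 0; 1 0.96 0.16 0 0; 1 0.96 0.16 0 0; 1 0.96 0.16 0 0; 1 0.96 0.16 0 0; 1 0.96 0.16 0 0; 1 0.96 0.16 0 0"}}

```text
clock: 34.12
ee_pos: [0.5104, 0.0129, 0.1648]
eef_rot: [0.687, 0.727, -0.001, -0.001]
wrist_force: [0.9, 0.5, -1.3]
finger_gap: 0.366
gripper_force: 24.9
```

Request:
{"fn": "jog_arm", "kwargs": {"increments": "1 0.36 0.02 0 0; 1 0 0 0 1; 1 0 0 0 1; 1 0 0 0 1; 1 0 0 0 1; 1 0 0 0 1; 1 0 0 0 1; 1 0 0 0 1"}}

```text
clock: 35.12
ee_pos: [0.5106, 0.0285, 0.1652]
eef_rot: [0.902, 0.431, -0.001, -0.0]
wrist_force: [1.0, -0.1, -2.0]
finger_gap: 0.358
gripper_force: 24.9
```

Request:
{"fn": "jog_arm", "kwargs": {"increments": "1 0 0 0 1; 1 0 0 0 1; 1 0 0 0 1; 1 0 0 0 1; 1 0 0 0 1; 1 0 0 0 1; 1 0 0 0 0.9; 1 0 0 0 0"}}

```text
clock: 36.12
ee_pos: [0.5107, 0.0286, 0.1653]
eef_rot: [0.996, 0.086, -0.001, -0.0]
wrist_force: [0.6, 0.6, -0.8]
finger_gap: 0.357
gripper_force: 24.9
```

Request:
{"fn": "jog_arm", "kwargs": {"increments": "1 0 0 0 0"}}

```text
clock: 36.25
ee_pos: [0.511, 0.0289, 0.1656]
eef_rot: [0.996, 0.087, -0.001, -0.0]
wrist_force: [0.7, -0.1, -1.5]
finger_gap: 0.361
gripper_force: 24.9
```

```bash
python3 - <<'E'
from h import *
s=robot.state();print(s['finger_gap']*87,s['gripper_force'],s['wrist_force'])
go(512.2,29,49,10)
p,d,W,C=look('side'); m=np.hypot(W[...,0]-s['ee_pos'][0],W[...,1]-s['ee_pos'][1])<.03
z=W[...,2][m]; print('lowest',np.sort(z[z>.1])[:8].round(3))
E
```

```text
31.44128033984002 24.85427887018659 [ 0.7439782  -0.14606538 -1.52305098]
now [511.   28.9 165.6] yaw 9.93 | turn -0.01 shift [2.500e-02 2.000e-03 2.332e+00]
lowest [0.129 0.13  0.131 0.133 0.133 0.133 0.134 0.135]
```

Request:
{"fn": "jog_arm", "kwargs": {"increments": "1 0.02 0 0.4 0; 1 0 0 0.5 0; 1 0 0 0.4 0; 1 0 0 0.3 0; 1 0 0 0.2 0; 1 0 0 0.2 0; 1 0 0 0.2 0; 1 0 0 0 0"}}

```text
clock: 37.3
ee_pos: [0.5118, 0.0295, 0.0554]
eef_rot: [0.996, 0.086, -0.001, -0.0]
wrist_force: [0.6, 0.7, -1.7]
finger_gap: 0.358
gripper_force: 24.9
```

Request:
{"fn": "jog_arm", "kwargs": {"increments": "1 0 0 0.06 0; 1 0 0 0.04 0; 1 0 0 0 0"}}

```text
clock: 37.67
ee_pos: [0.5123, 0.0294, 0.0511]
eef_rot: [0.996, 0.086, 0.0, 0.0]
wrist_force: [-0.3, 0.7, -0.6]
finger_gap: 0.359
gripper_force: 24.9
```

Request:
{"fn": "jog_arm", "kwargs": {"increments": "1 0 0 0.03 0; 1 0 0 0.02 0; 1 0 0 0 0; -1 0 0 0 0; -1 0 0 0 0; -1 0 0 0 0; -1 0 0 -0.3 0; -1 0 0 -0.8 0"}}

```text
clock: 38.67
ee_pos: [0.5109, 0.0295, 0.1033]
eef_rot: [0.996, 0.086, -0.002, -0.001]
wrist_force: [0.9, 0.1, 0.3]
finger_gap: 0.842
gripper_force: 0.0
```

Request:
{"fn": "jog_arm", "kwargs": {"increments": "-1 0 0 -0.7 0; -1 -0.3 0.97 -0.3 0; -1 -0.3 0.97 0 0; -1 -0.3 0.97 0 0; -1 -0.3 0.97 0 0; -1 -0.3 0.97 0 0; -1 -0.3 0.97 0 0; -1 -0.3 0.97 0 0"}}

```text
clock: 39.67
ee_pos: [0.4668, -0.3248, 0.1547]
eef_rot: [0.996, 0.086, 0.0, 0.0]
wrist_force: [0.7, -0.1, 0.7]
finger_gap: 1.004
gripper_force: 0.0
```

Request:
{"fn": "jog_arm", "kwargs": {"increments": "-1 -0.15 0.97 0 -0.5; -1 -0.2 1 0 -0.4; -1 0 0 0 -1; -1 0 0 0 -1; -1 0 0 0 -1; -1 0 0 0 -1; -1 0 0 0 -1; -1 0 0 0 -1"}}

```text
clock: 40.67
ee_pos: [0.4694, -0.423, 0.1546]
eef_rot: [0.901, 0.434, 0.0, 0.0]
wrist_force: [-0.2, 1.1, 0.3]
finger_gap: 0.999
gripper_force: 0.0
```

Request:
{"fn": "jog_arm", "kwargs": {"increments": "-1 0 0 0 -1; -1 0 0 0 -1; -1 0 0 0 -1; -1 0 0 0 -1; -1 0 0 0 -1; -1 0 0 0 -1; -1 0 0 0 -1; -1 0 0 0 0"}}

```text
clock: 41.68
ee_pos: [0.4695, -0.423, 0.1545]
eef_rot: [0.687, 0.727, -0.0, 0.0]
wrist_force: [0.7, -0.5, 0.8]
finger_gap: 0.994
gripper_force: 0.0
```

```bash
python3 - <<'E'
from h import *
p,d,W,C=look(); save('w11',p); fit(W,.4734,-.436,.055,.075,.028,'cell')
go(473.4,-436,41,93.3)
p,d,W,C=look('side'); fit(W,.5122,.029,.06,.085,.025,'cell k0');fit(W,.5526,.0361,.06,.085,.025,'cell k1'); fit(W,.55,-.216,.026,.04,.09,'spacer'); fit(W,.56,.235,.028,.04,.09,'block')
E
```

```text
cell n 913 c [ 473.2 -435.3] size [32.1 32. ] long-axis deg 89.6 zmed 66.0 mean [ 473.1 -434.5]
now [ 469.5 -423.1  154.3] yaw 93.18 | turn -0.02 shift [-0.262  0.063  2.266]
cell k0 few 0
cell k1 few 0
spacer n 48 c [ 594.5 -159. ] size [43.7  6.9] long-axis deg 8.3 zmed 32.1 mean [ 594.3 -159.7]
block few 0
```

Request:
{"fn": "jog_arm", "kwargs": {"increments": "-1 -0.26 0.07 0.4 0; -1 0 0 0.5 0; -1 0 0 0.5 0; -1 0 0 0.5 0; -1 0 0 0.37 0; -1 0 0 0 0; -1 0 0 0 0", "newtons": 25}}

```text
clock: 42.65
ee_pos: [0.4742, -0.4364, 0.0408]
eef_rot: [0.687, 0.727, -0.0, 0.001]
wrist_force: [-0.3, 0.2, 0.8]
finger_gap: 1.004
gripper_force: 0.0
```

Request:
{"fn": "jog_arm", "kwargs": {"increments": "1 0 0 0 0; 1 0 0 0 0; 1 0 0 0 0; 1 0 0 0 0; 1 0 0 0 0; 1 0 0 0 0; 1 0 0 0 0; 1 0 0 0 0"}}

```text
clock: 43.65
ee_pos: [0.4737, -0.4359, 0.04]
eef_rot: [0.687, 0.727, 0.0, -0.0]
wrist_force: [0.0, 0.4, -0.9]
finger_gap: 0.362
gripper_force: 25.0
```

Request:
{"fn": "jog_arm", "kwargs": {"increments": "1 0 0 -0.2 0; 1 0 0 -0.4 0; 1 0 0 -0.7 0; 1 0 0 -0.7 0; 1 0 0 -0.5 0; 1 0 0 0 0; 1 0 0 0 0"}}

```text
clock: 44.52
ee_pos: [0.4732, -0.4353, 0.1648]
eef_rot: [0.687, 0.727, 0.0, -0.0]
wrist_force: [0.1, -0.0, -1.9]
finger_gap: 0.357
gripper_force: 25.0
```

```bash
python3 - <<'E'
from h import *
s=robot.state();print(s['finger_gap']*87,s['gripper_force'],s['wrist_force'])
go(471.8,21.9,166)
E
```

```text
31.037594258407903 24.98260834137909 [ 0.05956781 -0.0137481  -1.86336728]
now [ 473.2 -435.3  164.8] yaw 93.28 | turn 0.0 shift [ 9.132  0.495 -0.024]
```

Request:
{"fn": "jog_arm", "kwargs": {"increments": "1 0.96 0.05 0 0; 1 0.96 0.05 0 0; 1 0.96 0.05 0 0; 1 0.96 0.05 0 0; 1 0.96 0.05 0 0; 1 0.96 0.05 0 0; 1 0.96 0.05 0 0; 1 0.96 0.05 0 0"}}

```text
clock: 45.52
ee_pos: [0.4706, -0.0496, 0.1639]
eef_rot: [0.687, 0.727, -0.001, -0.001]
wrist_force: [-0.4, 0.1, -0.8]
finger_gap: 0.359
gripper_force: 25.0
```

Request:
{"fn": "jog_arm", "kwargs": {"increments": "1 0.96 0.05 0 0; 1 0.49 0.05 0 0; 1 0 0 0 1; 1 0 0 0 1; 1 0 0 0 1; 1 0 0 0 1; 1 0 0 0 1; 1 0 0 0 1"}}

```text
clock: 46.52
ee_pos: [0.4714, 0.0214, 0.1639]
eef_rot: [0.878, 0.478, -0.001, -0.001]
wrist_force: [1.4, -0.6, -1.9]
finger_gap: 0.359
gripper_force: 25.0
```

Request:
{"fn": "jog_arm", "kwargs": {"increments": "1 0 0 0 1; 1 0 0 0 1; 1 0 0 0 1; 1 0 0 0 1; 1 0 0 0 1; 1 0 0 0 1; 1 0 0 0 1; 1 0 0 0 0.88"}}

```text
clock: 47.52
ee_pos: [0.4714, 0.0215, 0.1639]
eef_rot: [0.996, 0.086, -0.002, -0.0]
wrist_force: [0.1, -0.4, -0.9]
finger_gap: 0.358
gripper_force: 25.0
```

Request:
{"fn": "jog_arm", "kwargs": {"increments": "1 0 0 0 0; 1 0 0 0 0"}}

```text
clock: 47.78
ee_pos: [0.472, 0.0214, 0.1645]
eef_rot: [0.996, 0.088, -0.001, -0.0]
wrist_force: [0.9, -0.5, -1.0]
finger_gap: 0.359
gripper_force: 25.0
```

```bash
python3 - <<'E'
from h import *
s=robot.state();print(s['finger_gap']*87,s['gripper_force'],s['wrist_force'])
go(471.8,21.9,48,10)
p,d,W,C=look(); fit(W,.5122,.029,.06,.085,.022,'cell k0');fit(W,.5526,.0361,.06,.085,.022,'cell k1'); fit(W,.511,.03,.039,.045,.1,'case',p.max(-1)<75)
E
```

```text
31.236621607363013 24.982626907294616 [ 0.86370143 -0.45335948 -0.97151904]
now [472.   21.4 164.5] yaw 10.08 | turn 0.01 shift [-2.000e-03 -1.100e-02  2.329e+00]
cell k0 n 967 c [511.3  28.1] size [32.1 31.3] long-axis deg -79.0 zmed 74.1 mean [511.6  27.9]
cell k1 n 1115 c [551.6  34.5] size [32.4 32.2] long-axis deg 36.7 zmed 74.2 mean [551.8  34.4]
case n 2669 c [512.3  28.8] size [134.4  59. ] long-axis deg 9.9 zmed 41.9 mean [514.1  27.4]
```

Request:
{"fn": "jog_arm", "kwargs": {"increments": "1 0 0 0.4 0; 1 0 0 0.5 0; 1 0 0 0.4 0; 1 0 0 0.3 0; 1 0 0 0.2 0; 1 0 0 0.2 0; 1 0 0 0.2 0; 1 0 0 0 0"}}

```text
clock: 48.82
ee_pos: [0.4721, 0.0214, 0.0545]
eef_rot: [0.996, 0.087, -0.001, -0.0]
wrist_force: [0.2, 0.3, -1.7]
finger_gap: 0.358
gripper_force: 25.0
```

Request:
{"fn": "jog_arm", "kwargs": {"increments": "1 0 0 0.06 0; 1 0 0 0.04 0; 1 0 0 0 0"}}

```text
clock: 49.2
ee_pos: [0.4726, 0.0213, 0.0501]
eef_rot: [0.996, 0.087, 0.0, 0.0]
wrist_force: [-0.6, -0.3, -1.7]
finger_gap: 0.356
gripper_force: 25.0
```

Request:
{"fn": "jog_arm", "kwargs": {"increments": "1 0 0 0.03 0; 1 0 0 0.02 0; 1 0 0 0 0; -1 0 0 0 0; -1 0 0 0 0; -1 0 0 0 0; -1 0 0 -0.3 0; -1 0 0 -0.8 0"}}

```text
clock: 50.2
ee_pos: [0.4711, 0.0215, 0.1017]
eef_rot: [0.996, 0.087, -0.002, -0.001]
wrist_force: [-0.3, 0.1, 0.0]
finger_gap: 0.844
gripper_force: 0.0
```

Request:
{"fn": "jog_arm", "kwargs": {"increments": "-1 0 0 -0.9 0; -1 0 0 -0.9 0; -1 -0.6 0 -0.3 0; -1 0 0 0 0; -1 0 0 0 0"}}

```text
clock: 50.82
ee_pos: [0.4433, 0.016, 0.2073]
eef_rot: [0.996, 0.087, 0.0, -0.0]
wrist_force: [-0.8, 0.1, -0.3]
finger_gap: 0.994
gripper_force: 0.0
```

```bash
python3 - <<'E'
from h import *
p,d,W,C=look(); save('w12',p)
for k,(x,y) in enumerate([(.4718,.0219),(.5115,.028),(.5518,.0344)]): fit(W,x,y,.06,.085,.022,'cell')
fit(W,.55,-.216,.026,.04,.09,'spacer')
go(510,-224,200,10)
E
```

```text
cell n 722 c [472.1  20.8] size [32.5 31.4] long-axis deg 9.3 zmed 74.0 mean [472.4  20.7]
cell n 790 c [510.9  28.2] size [31.7 31.5] long-axis deg 9.9 zmed 74.2 mean [511.2  28. ]
cell n 865 c [551.6  34.6] size [32.1 32.1] long-axis deg -17.0 zmed 74.1 mean [551.6  34.4]
spacer n 1563 c [ 572.2 -189. ] size [126.4  63. ] long-axis deg 9.9 zmed 32.9 mean [ 566.2 -192.1]
now [443.5  16.  207. ] yaw 9.99 | turn -0.0 shift [0.477 4.958 0.14 ]
```

Request:
{"fn": "jog_arm", "kwargs": {"increments": "-1 0.12 0.95 0 0; -1 0.1 0.95 0 0; -1 0.1 0.95 0 0; -1 0.1 0.95 0 0; -1 0.1 0.95 0 0; -1 0 0.2 0 0; -1 0 0 0 0; -1 0 0 0 0"}}

```text
clock: 51.88
ee_pos: [0.5109, -0.2215, 0.2068]
eef_rot: [0.996, 0.088, -0.001, -0.001]
wrist_force: [-0.1, 0.5, 0.5]
finger_gap: 0.998
gripper_force: 0.0
```

```bash
python3 - <<'E'
from h import *
p,d,W,C=look(); save('w13',p)
fit(W,.55,-.216,.026,.04,.09,'spacer')
go(549.4,-216.8,10,10)
E
```

```text
spacer n 974 c [ 571.8 -189.3] size [125.4  60.1] long-axis deg 10.3 zmed 33.7 mean [ 558.  -191.7]
now [ 511.  -221.5  207.1] yaw 10.08 | turn 0.01 shift [0.772 0.041 3.943]
```

View pics/w12.png

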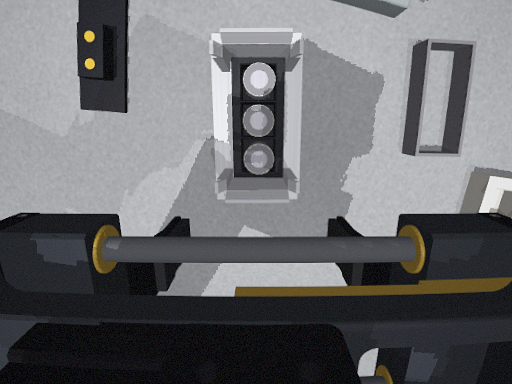

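All three cells stand in the case at (259,78), (259,120) and (259,158), tops at 74 mm. The spacer (438,97) has been knocked a few centimetres, so I'll refit it around its new place.

```bash
python3 - <<'E'
from h import *
p,d,W,C=look()
fit(W,.575,-.188,.028,.038,.11,'spacer')
go(575,-188,10,10)
E
```

```text
spacer n 1261 c [ 577.  -188.6] size [135.5  60.9] long-axis deg 10.0 zmed 33.9 mean [ 580.4 -186.7]
now [ 511.2 -221.6  207.4] yaw 10.09 | turn 0.02 shift [ 1.374 -0.439  3.947]
```

Request:
{"fn": "jog_arm", "kwargs": {"increments": "-1 0.7 -0.21 0 0; -1 0.71 -0.21 0.4 0; -1 0 0 0.8 0; -1 0 0 0.9 0; -1 0 0 0.8 0; -1 0 0 0.5 0; -1 0 0 0.35 0; -1 0 0 0.2 0", "newtons": 15}}

```text
clock: 52.98
ee_pos: [0.5773, -0.1896, 0.0096]
eef_rot: [0.996, 0.088, -0.0, -0.0]
wrist_force: [0.6, 0.2, 0.1]
finger_gap: 1.002
gripper_force: 0.0
```

Request:
{"fn": "jog_arm", "kwargs": {"increments": "-1 0 0 0 0; 1 0 0 0 0; 1 0 0 0 0; 1 0 0 0 0; 1 0 0 0 0; 1 0 0 0 0; 1 0 0 0 0; 1 0 0 0 0"}}

```text
clock: 53.98
ee_pos: [0.5775, -0.1902, 0.0105]
eef_rot: [0.996, 0.087, 0.0, 0.0]
wrist_force: [-0.2, 0.9, 5.6]
finger_gap: 0.688
gripper_force: 15.0
```

Request:
{"fn": "jog_arm", "kwargs": {"increments": "1 0 0 -0.3 0; 1 0 0 -0.6 0; 1 0 0 -0.9 0; 1 0 0 -0.9 0; 1 0 0 -0.6 0; 1 0 0 0 0; 1 0 0 0 0"}}

```text
clock: 54.85
ee_pos: [0.5765, -0.1898, 0.1743]
eef_rot: [0.996, 0.087, -0.001, -0.0]
wrist_force: [0.2, 0.5, -1.0]
finger_gap: 0.685
gripper_force: 15.0
```

```bash
python3 - <<'E'
from h import *
s=robot.state();print(s['finger_gap']*87,s['gripper_force'],s['wrist_force'])
go(511.8,29.2,180,10)
E
```

```text
59.56789843043333 14.999995575053617 [ 0.24158013  0.52174364 -0.98646523]
now [ 576.5 -189.8  174.3] yaw 10.01 | turn 0.0 shift [-0.513 -4.538 -0.115]
```

Request:
{"fn": "jog_arm", "kwargs": {"increments": "1 -0.1 -0.9 0 0; 1 -0.1 -0.9 0 0; 1 -0.1 -0.9 0 0; 1 -0.1 -0.9 0 0; 1 -0.11 -0.93 0 0; 1 0 0 0 0; 1 0 0 0 0; 1 0 0 0 0"}}

```text
clock: 55.85
ee_pos: [0.5133, 0.0273, 0.1745]
eef_rot: [0.996, 0.086, -0.0, 0.0]
wrist_force: [-0.3, -0.8, -0.7]
finger_gap: 0.691
gripper_force: 15.0
```

```bash
python3 - <<'E'
from h import *
s=robot.state(); st=s
p,d,W,C=look(); save('w14',p); zz=s['ee_pos'][2]
u=np.array([np.cos(np.radians(10)),np.sin(np.radians(10))]); v=np.array([-u[1],u[0]])
q=W[...,:2]-s['ee_pos'][:2]; a=q@u*1000;b=q@v*1000;z=W[...,2]
m=(z>zz+.017)&(z<zz+.028)&(a>20)&(a<90)&(abs(b)<45)
print('far end',np.percentile(a[m],[90,98,99.5]).round(1)); k=m&(a>35); print('sides',np.percentile(b[k],[1,99]).round(1),'z',np.median(z[k]))
go(511.8,29.2,53,10)
E
```

```text
far end [66.4 67.3 67.4]
sides [-30.1  29.7] z 0.19792797630153103
now [513.4  27.2 174.7] yaw 9.91 | turn -0.02 shift [-0.024 -0.044  2.433]
```

Request:
{"fn": "jog_arm", "kwargs": {"increments": "1 -0.02 -0.04 0.3 0; 1 0 0 0.5 0; 1 0 0 0.5 0; 1 0 0 0.4 0; 1 0 0 0.3 0; 1 0 0 0.2 0; 1 0 0 0.1 0; 1 0 0 0 0"}}

```text
clock: 56.9
ee_pos: [0.5117, 0.0301, 0.0601]
eef_rot: [0.996, 0.087, 0.0, 0.0]
wrist_force: [-0.3, 0.0, -0.2]
finger_gap: 0.687
gripper_force: 15.0
```

Request:
{"fn": "jog_arm", "kwargs": {"increments": "1 0 0 0.06 0; 1 0 0 0.04 0; 1 0 0 0 0"}}

```text
clock: 57.28
ee_pos: [0.5116, 0.0303, 0.0551]
eef_rot: [0.996, 0.087, 0.0, 0.0]
wrist_force: [0.2, -0.5, -0.4]
finger_gap: 0.69
gripper_force: 15.0
```

Request:
{"fn": "jog_arm", "kwargs": {"increments": "1 0 0 0.03 0; 1 0 0 0.02 0; 1 0 0 0 0; -1 0 0 0 0; -1 0 0 0 0; -1 0 0 0 0; -1 0 0 -0.4 0; -1 0 0 -0.8 0"}}

```text
clock: 58.28
ee_pos: [0.5102, 0.0304, 0.1119]
eef_rot: [0.996, 0.087, -0.002, -0.001]
wrist_force: [0.8, -0.6, 0.5]
finger_gap: 0.994
gripper_force: 0.0
```

Request:
{"fn": "jog_arm", "kwargs": {"increments": "-1 -0.5 0 -0.9 0; -1 -0.7 0 -0.9 0; -1 -0.2 0 0 0; -1 0 0 0 0; -1 0 0 0 0"}}

```text
clock: 58.9
ee_pos: [0.4429, 0.018, 0.2015]
eef_rot: [0.996, 0.087, -0.001, -0.0]
wrist_force: [-0.2, 0.1, 0.7]
finger_gap: 1.0
gripper_force: 0.0
```

```bash
python3 - <<'E'
from h import *
p,d,W,C=look(); save('w15',p)
z=W[...,2]
fit(W,.512,.03,.073,.079,.1,'spacer in nest',p.max(-1)<110); fit(W,.56,.235,.026,.04,.12,'block'); fit(W,.56,.235,.004,.013,.12,'cover')
fit(W,.512,.03,.039,.045,.1,'case visible?',p.max(-1)<75)
go(520,230,200,4)
E
```

```text
spacer in nest n 980 c [511.1  30.2] size [144.2  83.2] long-axis deg 9.6 zmed 75.0 mean [500.2  23.9]
block n 1653 c [558.3 234.4] size [60.9 33.8] long-axis deg 4.2 zmed 32.9 mean [558.5 232.8]
cover n 3419 c [555.9 234.1] size [131.5  61.5] long-axis deg 4.3 zmed 8.0 mean [554.2 227.6]
case visible? n 1858 c [511.7  29.9] size [128.5  52.6] long-axis deg 10.2 zmed 41.8 mean [513.   33.2]
now [443.   18.1 201.4] yaw 10.01 | turn 1.0 shift [ 1.832 -4.121  0.029]
```

View pics/w15.png

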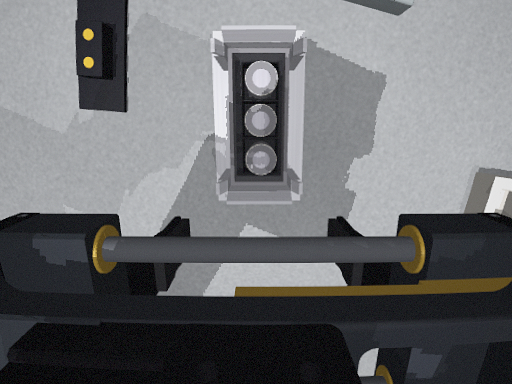

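Spacer sits around the cells in the nest: case floor window is 128.5 x 52.6 mm, centred at (511.7,29.9). Now the cover.

Request:
{"fn": "jog_arm", "kwargs": {"increments": "-1 0 0 0 0.95; -1 0.5 -0.83 0 0; -1 0.5 -0.83 0 0; -1 0.5 -0.83 0 0; -1 0.5 -0.83 0 0; -1 0.3 -0.82 0 0; -1 0 0 0 0; -1 0 0 0 0", "newtons": 20}}

```text
clock: 59.95
ee_pos: [0.5412, 0.2329, 0.201]
eef_rot: [0.999, 0.038, -0.001, 0.0]
wrist_force: [0.6, -1.0, -0.5]
finger_gap: 1.003
gripper_force: 0.0
```

```bash
python3 - <<'E'
from h import *
p,d,W,C=look()
fit(W,.56,.235,.028,.04,.12,'block'); fit(W,.56,.235,.004,.013,.12,'cover')
go(558.4,234.4,11.5,4.3)
E
```

```text
block n 1257 c [558.8 234.4] size [58.5 31.3] long-axis deg 3.7 zmed 33.0 mean [559.1 234.7]
cover n 3515 c [558.9 234.6] size [134.9  60.2] long-axis deg 4.7 zmed 8.0 mean [564. 235.]
now [541.1 232.4 201.4] yaw 4.29 | turn -0.0 shift [ 0.347 -0.014  3.798]
```

Request:
{"fn": "jog_arm", "kwargs": {"increments": "-1 0.35 -0.01 0.5 0; -1 0 0 0.8 0; -1 0 0 0.8 0; -1 0 0 0.8 0; -1 0 0 0.5 0; -1 0 0 0.3 0; -1 0 0 0.1 0; -1 0 0 0 0"}}

```text
clock: 61.0
ee_pos: [0.5596, 0.2347, 0.013]
eef_rot: [0.999, 0.037, 0.0, -0.0]
wrist_force: [0.6, -0.3, -0.0]
finger_gap: 0.998
gripper_force: 0.0
```

Request:
{"fn": "jog_arm", "kwargs": {"increments": "1 0 0 0 0; 1 0 0 0 0; 1 0 0 0 0; 1 0 0 0 0; 1 0 0 0 0; 1 0 0 0 0; 1 0 0 0 0; 1 0 0 0 0"}}

```text
clock: 62.0
ee_pos: [0.5591, 0.2349, 0.0125]
eef_rot: [0.999, 0.038, -0.0, -0.0]
wrist_force: [0.3, 0.6, 0.1]
finger_gap: 0.361
gripper_force: 20.0
```

Request:
{"fn": "jog_arm", "kwargs": {"increments": "1 0 0 -0.3 0; 1 0 0 -0.6 0; 1 0 0 -0.9 0; 1 0 0 -0.9 0; 1 0 0 -0.6 0; 1 0 0 0 -0.95; 1 0 0 0 0; 1 0 0 0 0"}}

```text
clock: 63.0
ee_pos: [0.5586, 0.2348, 0.1774]
eef_rot: [0.996, 0.086, -0.0, 0.0]
wrist_force: [-0.8, 0.4, -1.8]
finger_gap: 0.37
gripper_force: 20.0
```

```bash
python3 - <<'E'
from h import *
s=robot.state();print(s['finger_gap']*87,s['gripper_force'],s['wrist_force'])
go(511.8,29.6,180,10)
E
```

```text
32.202657267183206 19.99414622783661 [-0.76406256  0.3936526  -1.82745263]
now [558.6 234.8 177.4] yaw 9.92 | turn -0.01 shift [-1.635  3.879 -0.052]
```

Request:
{"fn": "jog_arm", "kwargs": {"increments": "1 -0.32 0.78 0 0; 1 -0.33 0.78 0 0; 1 -0.33 0.78 0 0; 1 -0.33 0.78 0 0; 1 -0.33 0.76 0 0; 1 0 0 0 0; 1 0 0 0 0; 1 0 0 0 0"}}

```text
clock: 64.0
ee_pos: [0.5122, 0.0306, 0.1774]
eef_rot: [0.996, 0.088, -0.0, -0.0]
wrist_force: [0.6, 0.4, -1.3]
finger_gap: 0.365
gripper_force: 20.0
```

```bash
python3 - <<'E'
from h import *
s=robot.state()
p,d,W,C=look(); save('w16',p); zz=s['ee_pos'][2]
u=np.array([np.cos(np.radians(10)),np.sin(np.radians(10))]); v=np.array([-u[1],u[0]])
q=W[...,:2]-s['ee_pos'][:2]; a=q@u*1000;b=q@v*1000;z=W[...,2]
m=(z>zz-.012)&(z<zz+.003)&(a>35)&(a<90)&(abs(b)<45)
print('far end',np.percentile(a[m],[90,98,99.5]).round(1),'sides',np.percentile(b[m],[1,99]).round(1),'z',np.median(z[m])-zz)
for lo,hi in ((35,45),(55,67)): k=m&(a>lo)&(a<hi); print(lo,np.percentile(b[k],[1,99]).round(1),(np.median(z[k])-zz)*1000)
go(511.8,29.6,89,10)
E
```

```text
far end [64.  66.3 66.9] sides [-29.3  29.4] z -0.004444481786784665
35 [-29.3  29.1] -4.5141678917794135
55 [-29.2  29.4] -4.396054654177778
now [512.3  30.7 177.4] yaw 10.08 | turn 0.01 shift [-0.013  0.02   1.769]
```

Request:
{"fn": "jog_arm", "kwargs": {"increments": "1 0 0.02 0.3 0; 1 0 0 0.4 0; 1 0 0 0.4 0; 1 0 0 0.3 0; 1 0 0 0.2 0; 1 0 0 0.06 0; 1 0 0 0.04 0; 1 0 0 0 0"}}

```text
clock: 65.05
ee_pos: [0.5126, 0.0286, 0.0929]
eef_rot: [0.996, 0.087, 0.0, 0.0]
wrist_force: [-0.5, -0.6, -1.2]
finger_gap: 0.368
gripper_force: 20.0
```

Request:
{"fn": "jog_arm", "kwargs": {"increments": "1 0 0 0.05 0; 1 0 0 0.03 0; 1 0 0 0.01 0; 1 0 0 0 0"}}

```text
clock: 65.55
ee_pos: [0.5123, 0.0286, 0.0884]
eef_rot: [0.996, 0.087, 0.0, 0.0]
wrist_force: [0.1, -0.5, 4.7]
finger_gap: 0.368
gripper_force: 20.0
```

Request:
{"fn": "jog_arm", "kwargs": {"increments": "-1 0 0 0 0; -1 0 0 0 0; -1 0 0 0 0; -1 0 0 -0.4 0; -1 0 0 -0.8 0; -1 -0.6 0 -0.8 0; -1 -0.8 0 -0.2 0; -1 0 0 0 0"}}

```text
clock: 66.55
ee_pos: [0.4405, 0.0167, 0.1987]
eef_rot: [0.996, 0.087, -0.001, -0.0]
wrist_force: [0.0, 0.7, -0.3]
finger_gap: 0.999
gripper_force: 0.0
```

Request:
{"fn": "jog_arm", "kwargs": {"increments": "-1 0 0 0 0; -1 0 0 0 0"}}

```text
clock: 66.8
ee_pos: [0.4444, 0.0164, 0.1977]
eef_rot: [0.996, 0.087, 0.0, 0.0]
wrist_force: [0.2, -0.4, -0.2]
finger_gap: 1.0
gripper_force: 0.0
```

```bash
python3 - <<'E'
from h import *
p,d,W,C=look(); save('w17',p); z=W[...,2]
P=fit(W,.512,.03,.08,.087,.1,'cover in nest',p.max(-1)<60)
if P is not None:
    A=np.c_[P[:,:2]-P[:,:2].mean(0),np.ones(len(P))]; print('tilt deg',np.degrees(np.linalg.lstsq(A,P[:,2],rcond=None)[0][:2]))
fit(W,.512,.03,.1,.115,.05,'block')
go(640,-70,200)
E
```

```text
cover in nest n 3761 c [511.3  28.6] size [134.8  59.6] long-axis deg 10.3 zmed 84.0 mean [490.8  21.6]
tilt deg [0.02973177 0.04913954]
block n 2485 c [512.4  28.4] size [59.2 31.9] long-axis deg 10.6 zmed 109.1 mean [513.1  28.5]
now [444.2  16.4 197.6] yaw 10.02 | turn 0.0 shift [ 3.555  2.383 -0.047]
```

View pics/w17.png

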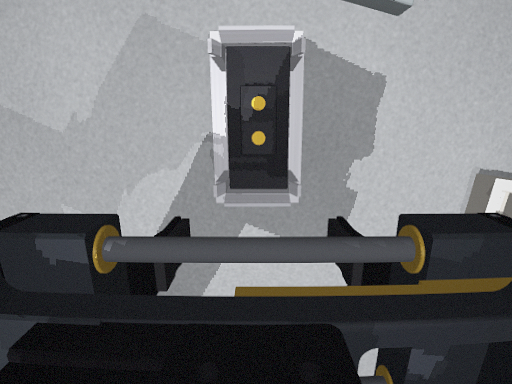

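The cover is flat in the nest (258,118) with its top at 84 mm, tilt under 0.1°, terminal block up. Now the button.

Request:
{"fn": "jog_arm", "kwargs": {"increments": "1 0.6 0.4 0 0; 1 0.6 0.4 0 0; 1 0.6 0.4 0 0; 1 0.6 0.4 0 0; 1 0.6 0.4 0 0; 1 0.55 0.38 0 0; 1 0 0 0 0; 1 0 0 0 0"}}

```text
clock: 67.85
ee_pos: [0.638, -0.0694, 0.1969]
eef_rot: [0.996, 0.087, -0.001, -0.001]
wrist_force: [-0.8, -0.2, -0.4]
finger_gap: 0.17
gripper_force: 0.0
```

```bash
python3 - <<'E'
from h import *
p,d,W,C=look(); save('w18',p); g=(p[...,1].astype(int)>p[...,0]+40)&(p[...,1]>p[...,2].astype(int)+25)
P=fit(W,.70,-.061,.04,.07,.06,'green cap',g); print(np.percentile(P[:,2],[50,90,99])*1000)
t=P[P[:,2]>np.percentile(P[:,2],50)-.002]; print(t.mean(0)*1000, cv2.minEnclosingCircle((t[:,:2]*1000).astype(np.float32)))
x=[(a['confidence'],onplane('wrist',a['uv'],np.percentile(P[:,2],60),C)[0]*1000) for a in robot.place_of('wrist','start_top')[:2]]; print(x)
c=cv2.minEnclosingCircle((t[:,:2]*1000).astype(np.float32))[0]; go(*c,np.median(t[:,2])*1000+3)
E
```

```text
green cap n 882 c [704.  -62.5] size [34.8 34.7] long-axis deg -80.1 zmed 58.0 mean [704.  -62.7]
[57.95627979 58.92575309 59.79158685]
[703.79295714 -62.91888493  57.97314426] ((703.729736328125, -62.852317810058594), 17.653024673461914)
[(0.87, array([704.70627785, -62.22118401,  58.14774598]))]
now [637.7 -69.2 197.5] yaw 10.03 | turn 0.0 shift [1.322 0.106 2.73 ]
```

Request:
{"fn": "jog_arm", "kwargs": {"increments": "1 0.66 0.05 0 0; 1 0.67 0.05 0.5 0; 1 0 0 0.8 0; 1 0 0 0.7 0; 1 0 0 0.4 0; 1 0 0 0.2 0; 1 0 0 0 0"}}

```text
clock: 68.82
ee_pos: [0.7052, -0.0632, 0.0682]
eef_rot: [0.996, 0.087, 0.0, 0.0]
wrist_force: [-0.1, 0.4, 0.3]
finger_gap: 0.004
gripper_force: 0.0
```

Request:
{"fn": "jog_arm", "kwargs": {"increments": "1 0 0 0.12 0; 1 0 0 0.1 0; 1 0 0 0.06 0; 1 0 0 0 0"}}

```text
clock: 69.32
ee_pos: [0.7059, -0.0635, 0.0547]
eef_rot: [0.996, 0.087, 0.001, 0.0]
wrist_force: [1.0, -0.8, 3.1]
finger_gap: 0.006
gripper_force: 1.6
```

Request:
{"fn": "jog_arm", "kwargs": {"increments": "1 0 0 0.05 0; 1 0 0 0.03 0; 1 0 0 0.02 0; 1 0 0 0 0; 1 0 0 0 0"}}

```text
clock: 69.95
ee_pos: [0.706, -0.0635, 0.0514]
eef_rot: [0.996, 0.087, 0.001, 0.0]
wrist_force: [-1.3, -0.1, 10.5]
finger_gap: 0.004
gripper_force: 5.7
```

Request:
{"fn": "jog_arm", "kwargs": {"increments": "1 0 0 0.02 0; 1 0 0 0.02 0; 1 0 0 0 0; 1 0 0 0 0"}}

```text
clock: 70.45
ee_pos: [0.706, -0.0635, 0.0512]
eef_rot: [0.996, 0.087, 0.001, 0.001]
wrist_force: [-4.1, 0.4, 19.5]
finger_gap: 0.001
gripper_force: 9.5
```

Request:
{"fn": "jog_arm", "kwargs": {"increments": "1 0 0 -0.2 0; 1 0 0 -0.4 0; 1 0 0 -0.8 0; 1 0 0 -0.8 0; 1 0 0 -0.6 0; 1 -0.5 0 -0.3 0; 1 0 0 0 0; 1 0 0 0 0"}}

```text
clock: 71.45
ee_pos: [0.6804, -0.0674, 0.2015]
eef_rot: [0.996, 0.087, -0.0, -0.0]
wrist_force: [-0.6, 0.5, -0.7]
finger_gap: -0.0
gripper_force: 0.0
```

```bash
python3 - <<'E'
from h import *
p,d,W,C=look('scene'); save('s19',p[100:320,90:440])
fit(W,.512,.03,.1,.115,.05,'block'); q,_,W,_=look(); g=(q[...,1].astype(int)>q[...,0]+40)&(q[...,1]>q[...,2].astype(int)+25); fit(W,.704,-.063,.04,.07,.06,'cap',g)
cv2.imwrite('pics/s19b.png',cv2.resize(cv2.imread('pics/s19.png'),(700,440)))
E
```

```text
block n 160 c [513.8  31.2] size [64.5 31.9] long-axis deg 10.3 zmed 108.5 mean [516.7  31.7]
cap n 794 c [703.3 -62.5] size [37.5 35.2] long-axis deg -17.5 zmed 57.8 mean [704.5 -62.6]
```

View pics/s19b.png

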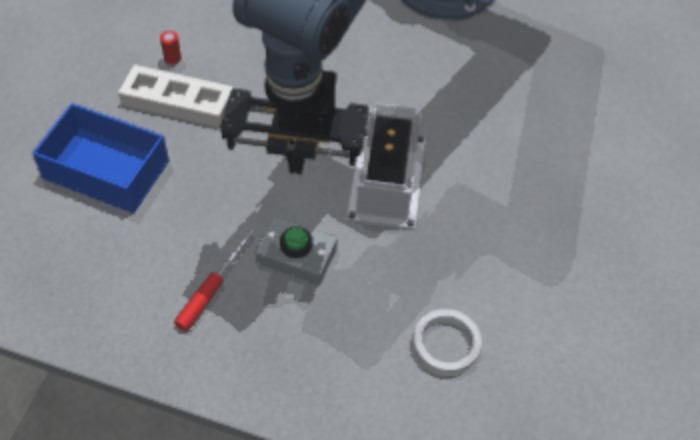

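The rack is empty. The stack stands in the nest (390,150) and the button is back up (296,240). Screwdriver (200,300), tape (447,342), bin (100,155) and red cell (170,47) are where they were.

```bash
python3 -c "
from cell import robot
print(robot.hand_in())"
```

```text
the job is handed in; nothing more can be done
None
```

The pack is built in the nest as asked (case, three cells, spacer frame, cover), the start button was pressed fully down and has sprung back up, the bystanders are untouched, and I handed the job in at about 71 s of the 210 s allowed.

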